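Fetch the pad plate from behind the car-care bottles

TASK

The small aluminium pad plate is behind the blue sprayer, the brush stand and the polish bottle on the perforated shelf. First clear those three, standing upright, onto the black rubber mat at the side; then fetch the plate and lay it flat, disc down, in the round steel dish, and finally put each of the three back upright in the middle of its own coaster, with the brush stand square on its rectangular one. Leave the wax tin where it stands.

Things in the scene. Friction and masses are not known exactly. Their poses are not given: they have to be found in the camera images.
- sprayer: Loose blue round bottle, 68 mm across, 200 mm tall, 0.35 kg, two opposed white spray heads. Origin: centre of underside, z up. On top, on the axis, a blue block 50 mm along x, 30 mm along y, 152 to 200 mm up: grip it across y. Heads (22 mm wide, about 187 mm up) reach 51 mm along +x and -x, triggers hang to 136 mm. Starts on the blue coaster, heads roughly along the shelf's depth (coaster x).
- brush_stand: Loose clear acrylic stand with three short brushes, all one piece, 0.30 kg. Origin: centre of underside, z up. Box 54 mm along x, 90 mm along y, 80 mm tall, with upright walls: grip it across x about 60 mm up. The brush heads stand in a row along y (26 mm thick, at y -28, 0, 28 mm) and reach 126 mm above the underside. Starts on the green coaster.
- polish_bottle: Loose white round bottle with a yellow label band and yellow cap, 168 mm tall, 0.30 kg. Origin: centre of underside, z up. Body 62 mm across up to 112 mm, then a shoulder; cap 36 mm across, 130 to 168 mm above the underside: grip the cap. Starts on the yellow coaster.
- pad_plate: Loose aluminium polisher pad plate with a black lower rim, on the bare shelf deck (75 mm above the bench), about 70 mm behind the row of coasters: disc 51 mm across, 8 mm thick, with a round hub 22 mm across on top, up to 52 mm above its underside, 0.12 kg. Origin: centre of the disc's underside, z up along the hub. Grip the hub above the disc.
- coaster_sprayer: Fixed round blue coaster, 80 mm across, 3 mm thick, on the front of the shelf deck: the sprayer's place. Origin: centre of its underside, 75 mm above the bench; x points to the shelf's back, y along the shelf. The three coasters lie in a row, 110 mm apart, in any order. The deck is 350 mm long; its front edge is 60 mm before the row, a 35 mm high upstand 170 mm behind it.
- coaster_stand: Fixed rectangular green coaster, 68 mm along x (the shelf's depth, towards its back), 106 mm along y (along the shelf), 3 mm thick: the brush stand's place, long side along long side, either way round. Origin: centre of its underside, 75 mm above the bench.
- coaster_bottle: Fixed round yellow coaster, 80 mm across, 3 mm thick: the polish bottle's own place. Origin at the centre of its underside, 75 mm above the bench.
- side_mat: Fixed black rubber mat on the bench at one side of the shelf (left or right), 350 mm along x, 140 mm along y, 4 mm thick, empty at the start: the side area, with room for the three things in a row along x. Origin at the centre of its underside, on the bench.
- dish: Fixed round dark steel parts dish on the bench at the other side of the shelf, 100 mm across the rim, flat inner floor 81 mm across and 3 mm above the bench, wall 20 mm high. Origin at the centre of its underside.
- wax_tin: Loose low round tin with a red lid, 75 mm across, 28 mm tall, on the deck behind the three things, to one side of the pad plate. Origin at the centre of its underside. To be left where it is. (A blue tape roll 80 mm across and 24 mm high lies at the plate's other side.)

How it is judged:
By the outcome, as a careful person would: the job done as asked, in the order asked, and still so for the second after the job is handed in, with the robot touching nothing.
It also fails if it takes over 141 s, if anything falls off the work surface, if the arm or the gripper's body presses on something with over 40 N, if the wrist force passes 120 N, or if a joint passes its speed limit or range.

ROBOT

A 6-joint arm with a two-finger parallel gripper is mounted at the origin on the work surface. World frame = base frame: x ahead of the robot, y to its left, z up, the work surface at z = 0. Lengths are in mm, angles in rad, forces in N, time in s.
With the tool pointing down it reaches from about 250 to 775 mm from the base axis. Payload 8.9 kg.
Tool frame: the origin (TCP) lies midway between the tips of the shut fingers; the grasp point (between the pads) lies 19 mm behind it; x points along the fingers, y is the direction in which the jaws open and shut, and the axes are right-handed (so a half turn about x gives the same grasp; the last joint's range is limited). The gripper opens to 85 mm and grips with 20 to 120 N. Pads are 22 mm wide; open, the fingers measure 114 mm over their backs; the gripper's body (76 mm by 85 mm) begins 54 mm behind the grasp point. The pads swing forward as they close: fully open they stand 13 mm farther back than shut.
Start: joints at [-1.249, 0.291, -0.153, 1.127, 0, 1.431], TCP at [233.45, -470.239, 198.305] pointing down, gripper open.
Joint ranges: [-2.52, 2.52], [-0.91, 1.74], [-1.3, 1.37], [-1.96, 2.02], [-1.52, 1.47], [-3.14, 3.14]. Speed limits (rad/s): [2.22, 2.22, 2.79, 3.14, 3.14, 3.14].

INTERFACE

Orientations are given as [roll, pitch, yaw] about the fixed x, y, z axes, in that order (R = Rz(yaw) Ry(pitch) Rx(roll)).
In Python, from station import observe, grab_frame, close_job gives the robot as it stands.
- The arm moves only by the tool drive_tool, never from a script. Its argument "moves" is text: rows parted by semicolons, each of 7 numbers parted by spaces: the closure, from 0 (fully open) to 1 (shut), then the shift along the tool's x, y, z in m, then the turn, a rotation vector about the tool's x, y, z in degrees. In form: hand x y z rx ry rz; .... A call has 1 to 12 rows; each row shifts and turns the commanded pose from where the row before left it, along the tool's axes as they then stand; what a row does not reach is not made up. A row lasts 1/8 s, in which the tool goes at most 62.5 mm and 10.7 degrees, less where a joint would pass 70% of its speed; a pose out of reach is approached as far as the arm can. A call with a gripper value outside its range is refused whole. The fingers move at their own pace and stop on an object; "grip_force" is the grip in N (left out, the last holds). Time passes only in rows, so rows that do not move let the fingers close. It gives the time, the measured TCP pose, the force and the opening at its end, in the units of the state.
- observe(): the state, without advancing time (a new reading comes with each control period).
- grab_frame(name): name is "side" or "top"; returns a dict with "pixels" (384x512x3 uint8, red, green, blue), "intrinsics" (3x3 intrinsics, pixels), "eye" and "attitude" of the camera in the world. Camera axes: x right, y down, z forward; pixel columns grow to the right and rows downward; lengths in mm; the calibration is good to about 2 mm. A picture is of the moment at which its call begins. There is no depth.
- close_job(): hands the job in, once; it reports no verdict.
The state is a dict: "t": time; "q": joint angles; "joint_vel": joint speeds; "joint_torque": joint torques, N m; "tcp_pos": TCP position; "eef_rot": TCP orientation; "wrist_force": force on the tool from outside, world axes, zero at the start; "moment": the same for the moment, N m; "width": finger opening in mm.
Only numpy, scipy, OpenCV 4.12 (cv2) and the standard library are available. Lean on these libraries where they do the work, as an engineer would, in place of code of your own. Each camera call takes 0.05 s, during which the arm holds its last target.

## Working session

There is one attempt and no reset: what is moved stays moved. The work goes in short steps, Python scripts to look and compute and a tool call to move; the robot and the scene stay as the last step left them, time stands still between calls to the robot, and variables do not carry over. Pictures are saved under pics/ and viewed, and the job is handed in when it is done.

Besides the shell and the picture viewer there is one more tool, called after ">>>" as name(argument=value, ...) on one line, values as JSON. drive_tool: Moves the arm, as the interface text tells. Its arguments: {"type":"object","properties":{"moves":{"type":"string"},"grip_force":{"type":"number"}},"required":["moves"]}

```bash
ls; mkdir -p pics
python3 - <<'E'
from station import *
import cv2,numpy as np
print(observe())
for n in("top","side"):
    f=grab_frame(n); cv2.imwrite(f"pics/{n}0.png",f["pixels"][:,:,::-1]); print(n,f["intrinsics"],f["eye"],f["attitude"])
E
```

```text
pics
{'t': 0.0, 'q': array([-1.24928676e+00,  2.91293927e-01, -1.54107184e-01,  1.12665635e+00,
       -1.31136334e-05,  1.43147198e+00]), 'joint_vel': array([ 6.27612191e-04, -1.05356430e-03, -9.65659603e-05,  5.27086303e-04,
       -1.84580860e-03, -3.12081533e-04]), 'joint_torque': array([ 4.34109652e-04, -5.37145686e+01,  3.31360638e+01,  1.61147834e-02,
       -7.20878973e-06,  1.17009506e-06]), 'tcp_pos': array([ 233.30844755, -469.80597227,  197.7323605 ]), 'eef_rot': array([-1.69972279,  1.56953512,  1.90270379]), 'wrist_force': array([-0.77217036, -0.89929268,  1.2231496 ]), 'moment': array([ 0.01541923, -0.01134896,  0.01854433]), 'width': 85.22093835506797}
top [[366.62938653   0.         261.37100363]
 [  0.         366.62938653 188.00714931]
 [  0.           0.           1.        ]] [491.42675408 -19.96940547 853.46623323] [-3.01076369  0.0405866  -1.60000343]
side [[479.54402324   0.         257.76055855]
 [  0.         479.54402324 190.77751136]
 [  0.           0.           1.        ]] [256.55942168 642.63646292 873.48625909] [-2.40341516  0.00517506 -2.6870111 ]
```

View pics/top0.png

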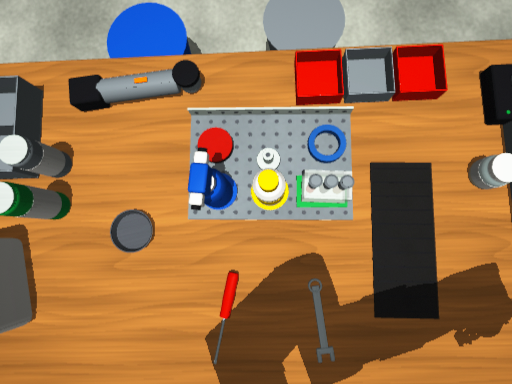

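View pics/side0.png

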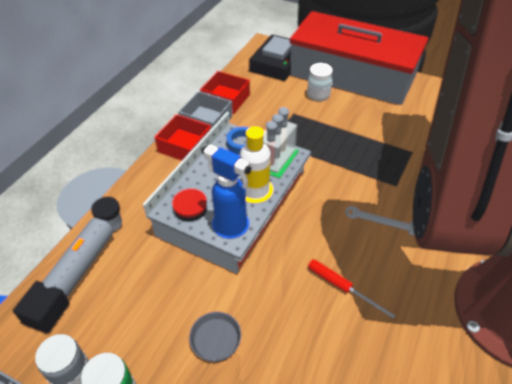

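The top view shows, from left to right on the shelf: sprayer (214,187), polish bottle (268,187) and stand (327,185). Behind them are the wax tin (215,145), plate (268,158) and tape roll (327,143). The mat is on the right at (405,240) and the dish on the left at (132,230). Next I'll measure them.

```bash
cat > h.py <<'E'
from station import *
import cv2,numpy as np
from scipy.spatial.transform import Rotation as Ro
def snap(n,tag=None):
    f=grab_frame(n)
    if tag: cv2.imwrite(f"pics/{tag}.png",f["pixels"][:,:,::-1])
    return f
def ray(f,uv):
    K=f["intrinsics"];R=Ro.from_euler('xyz',f["attitude"]).as_matrix()
    uv=np.atleast_2d(np.asarray(uv,float))
    d=np.c_[(uv[:,0]-K[0,2])/K[0,0],(uv[:,1]-K[1,2])/K[1,1],np.ones(len(uv))]@R.T
    return np.array(f["eye"]),d
def onz(f,uv,z):
    e,d=ray(f,uv); return (e+d*((z-e[2])/d[:,2])[:,None])[:,:2]
def proj(f,P):
    K=f["intrinsics"];R=Ro.from_euler('xyz',f["attitude"]).as_matrix()
    c=(np.atleast_2d(P)-np.array(f["eye"]))@R; return (c@K.T)[:,:2]/c[:,2:]
def tri(fa,ua,fb,ub):
    A=[];b=[]
    for f,u in((fa,ua),(fb,ub)):
        e,d=ray(f,u);d=d[0]/np.linalg.norm(d[0]);M=np.eye(3)-np.outer(d,d);A.append(M);b.append(M@e)
    return np.linalg.lstsq(np.vstack(A),np.hstack(b),rcond=None)[0]
def mask(f,lo,hi):
    return cv2.inRange(cv2.cvtColor(f["pixels"],cv2.COLOR_RGB2HSV),lo,hi)
def blobs(m,amin=30):
    n,l,s,c=cv2.connectedComponentsWithStats(m)
    return [(s[i,4],c[i].round(1).tolist(),s[i,:4].tolist(),l==i) for i in range(1,n) if s[i,4]>=amin]
E
python3 - <<'E'
from h import *
f=snap("top");g=snap("side")
import pickle;pickle.dump((f,g),open("f0.pkl","wb"))
for nm,fr in(("top",f),("side",g)):
  for c,lo,hi in(("red",(0,150,60),(8,255,255)),("yellow",(22,120,90),(35,255,255)),("green",(45,100,80),(80,255,255)),("blue",(100,130,60),(125,255,255)),("black",(0,0,0),(180,255,32))):
    print(nm,c,[(b[0],b[1],b[2]) for b in blobs(mask(fr,lo,hi))])
p=f["pixels"]
for sc,(x0,y0,x1,y1),n in((7,(180,100,290,225),"a"),(7,(250,100,360,225),"b")):
  cv2.imwrite(f"pics/c{n}.png",cv2.resize(p[y0:y1,x0:x1,::-1],None,fx=4.7,fy=4.7,interpolation=cv2.INTER_CUBIC))
p=g["pixels"];cv2.imwrite("pics/cs.png",cv2.resize(p[90:275,140:320,::-1],None,fx=3.2,fy=3.2,interpolation=cv2.INTER_CUBIC))
E
```

```text
top red [(np.int32(2785), [419.2, 72.0], [392, 44, 56, 57]), (np.int32(2564), [318.5, 76.5], [295, 49, 49, 56]), (np.int32(863), [215.9, 143.5], [198, 128, 35, 34]), (np.int32(515), [228.8, 294.5], [220, 272, 19, 47])]
top yellow [(np.int32(374), [267.9, 180.1], [258, 169, 21, 23]), (np.int32(343), [270.6, 200.1], [251, 183, 38, 27])]
top green [(np.int32(376), [312.6, 198.0], [296, 175, 52, 32]), (np.int32(106), [12.3, 205.1], [0, 189, 20, 27])]
top blue [(np.int32(3642), [147.0, 32.4], [107, 3, 84, 55]), (np.int32(700), [326.6, 142.9], [308, 125, 38, 38]), (np.int32(1496), [212.0, 185.7], [188, 163, 49, 47])]
top black [(np.int32(556), [185.4, 73.9], [172, 61, 28, 27]), (np.int32(1656), [496.9, 93.6], [480, 65, 32, 60]), (np.int32(983), [85.7, 93.3], [69, 75, 41, 36]), (np.int32(2009), [407.5, 301.3], [374, 282, 65, 36])]
side red [(np.int32(4547), [360.7, 41.1], [291, 11, 138, 62]), (np.int32(1046), [228.7, 87.9], [201, 72, 49, 42]), (np.int32(1494), [179.9, 136.3], [155, 116, 56, 44]), (np.int32(745), [189.1, 202.8], [173, 189, 33, 29]), (np.int32(38), [247.5, 253.3], [239, 238, 20, 29]), (np.int32(592), [329.8, 275.4], [308, 259, 45, 34])]
side yellow [(np.int32(369), [254.5, 137.7], [246, 126, 18, 25]), (np.int32(512), [259.1, 183.4], [246, 166, 27, 37])]
side green [(np.int32(174), [284.0, 165.7], [270, 149, 28, 29]), (np.int32(96), [126.7, 377.7], [121, 367, 11, 17])]
side blue [(np.int32(866), [227.9, 155.3], [212, 128, 34, 52]), (np.int32(1664), [229.4, 210.7], [212, 179, 37, 59])]
side black [(np.int32(68), [302.4, 10.8], [300, 0, 7, 21]), (np.int32(581), [364.7, 11.6], [313, 0, 121, 21]), (np.int32(125), [507.6, 115.3], [502, 97, 10, 33]), (np.int32(350), [486.2, 185.0], [473, 142, 31, 78]), (np.int32(77), [59.5, 309.6], [51, 300, 16, 24]), (np.int32(65), [32.4, 323.7], [20, 317, 24, 13])]
```

View pics/ca.png

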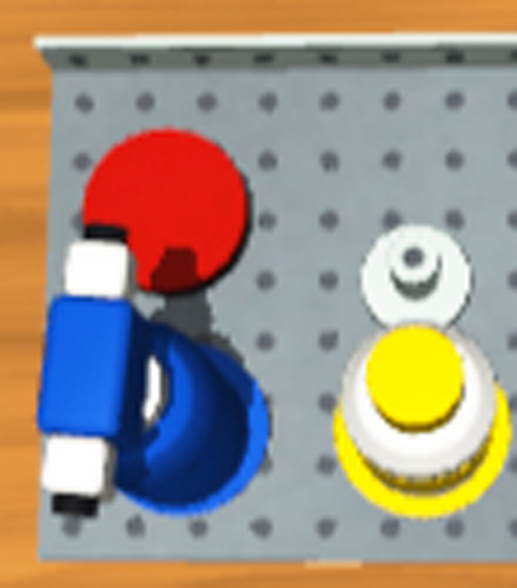

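View pics/cb.png

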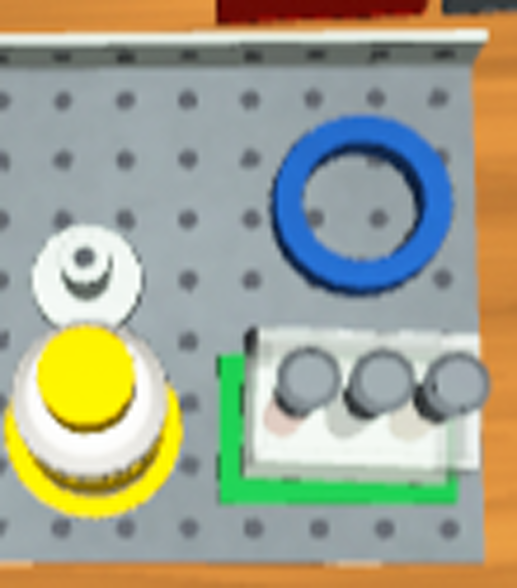

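View pics/cs.png

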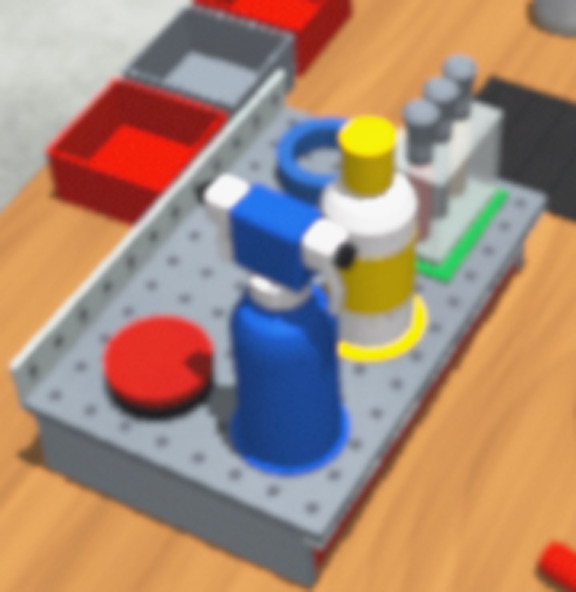

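Run:
```python
from h import *;import pickle
f,g=pickle.load(open("f0.pkl","rb"))
A=lambda *p:np.array(p)/4.7+[180-.4,100-.4]
B=lambda *p:np.array(p)/4.7+[250-.4,100-.4]
S=lambda *p:np.array(p)/3.2+[140-.35,90-.35]
T=lambda n,uv,z:print(n,onz(f,uv,z).round(1).tolist())
U=lambda n,uv,z:print(' side',n,onz(g,uv,z).round(1).tolist())
T("deck FL FR BR BL",np.r_[A([40,557]),B([484,562],[470,68]),A([52,70])],75)
T("ycoaster L R bottom C",A([333,425],[511,425],[422,517],[422,429]),78)
T("green BL BR TL",B([219,503],[457,503],[219,354]),78)
U("green near corner, far",S([440,280],[508,195],[497,188]),78)
T("spray block TL TR BR BL",A([55,295],[133,300],[113,437],[38,430]),278)
U("spray block top ",S([240,182],[319,213],[303,232],[228,204]),278)
U("spray bottom-left-right",S([288,470],[232,425],[348,425]),78)
T("brush",B([308,375],[382,377],[457,382]),204)
U("brush tops",S([421,108],[441,86],[460,64]),204)
T("stand top corners TL TR BR BL",B([248,330],[478,335],[478,470],[245,470]),158)
T("cap top",A([414,373]),246); U("cap top",S([369,137]),246)
T("disc L R T B C",A([361,278],[470,278],[415,224],[415,332],[415.5,278]),81); T("hub",A([414,257]),127)
T("wax",A([166,211]),103);U("wax",S([158,357]),103)
m=mask(f,(0,0,0),(180,255,62))
for b in blobs(m,300):
  print(b[:3])
cv2.imwrite("pics/m.png",m)
p=f["pixels"]
cv2.imwrite("pics/mat.png",cv2.resize(p[150:330,360:450,::-1],None,fx=3.3,fy=3.3,interpolation=cv2.INTER_CUBIC))
cv2.imwrite("pics/dish.png",cv2.resize(p[200:265,100:165,::-1],None,fx=6,fy=6,interpolation=cv2.INTER_CUBIC))
```

```text
deck FL FR BR BL [[535.4, 167.2], [522.3, -180.9], [750.7, -188.5], [764.7, 160.8]]
ycoaster L R bottom C [[590.9, 32.0], [588.1, -48.7], [547.8, -7.1], [587.7, -8.4]]
green BL BR TL [[552.2, -63.9], [548.8, -169.9], [620.0, -66.7]]
 side green near corner, far [[556.5, -63.3], [547.1, -167.1], [557.7, -170.6]]
spray block TL TR BR BL [[613.4, 112.9], [610.7, 86.0], [563.7, 93.3], [567.0, 118.9]]
 side spray block top  [[616.6, 93.1], [563.9, 96.2], [564.8, 113.6], [613.6, 112.0]]
 side spray bottom-left-right [[574.2, 134.2], [625.2, 117.7], [556.1, 84.3]]
brush [[589.9, -92.4], [588.1, -120.3], [585.2, -148.3]]
 side brush tops [[587.4, -92.8], [584.9, -119.9], [583.0, -147.6]]
stand top corners TL TR BR BL [[616.3, -74.1], [610.8, -167.0], [555.9, -163.6], [559.0, -70.4]]
cap top [[587.0, -8.7]]
 side cap top [[584.0, -7.3]]
disc L R T B C [[657.8, 17.2], [655.9, -32.5], [682.1, -8.3], [631.9, -6.7], [656.9, -7.7]]
hub [[656.3, -8.1]]
wax [[687.1, 102.9]]
 side wax [[686.7, 105.4]]
(np.int32(579), [376.2, 61.0], [347, 49, 47, 42])
(np.int32(689), [186.3, 75.6], [172, 61, 29, 32])
(np.int32(1930), [498.0, 98.7], [480, 65, 32, 88])
(np.int32(1055), [86.7, 93.5], [69, 75, 58, 36])
(np.int32(2006), [27.7, 126.5], [0, 77, 43, 102])
(np.int32(9695), [403.1, 241.1], [370, 163, 69, 156])
(np.int32(303), [23.9, 195.8], [8, 183, 25, 26])
```

View pics/mat.png

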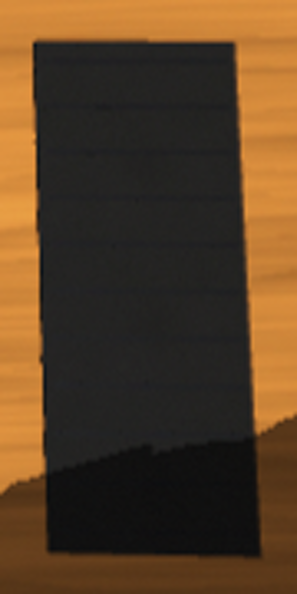

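View pics/dish.png

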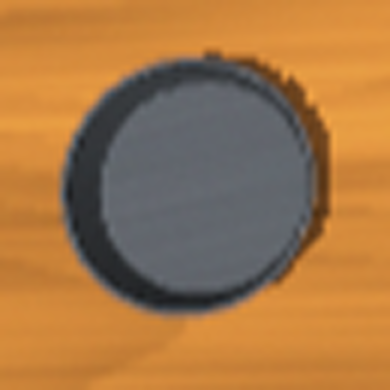

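```bash
cat >> h.py <<'E'
def go(x,y,z,yj=None,tilt=True):
    """delta in tool axes to world TCP target; yj = world angle (deg) of jaw axis, mod 180"""
    s=observe();R=Ro.from_euler('xyz',s["eef_rot"]).as_matrix()
    d=np.array([x,y,z])-s["tcp_pos"]
    now=np.degrees(np.arctan2(R[1,1],R[0,1]))
    print("t",round(s["t"],2),"tcp",s["tcp_pos"].round(1),"jaw",round(now,2),"toolx",R[:,0].round(4),"w",round(s["width"],1),"F",s["wrist_force"].round(1),"q1,q6",s["q"][[0,5]].round(2))
    print("tool delta mm",(R.T@d).round(1))
    if yj is not None:
        dy=(yj-now+90)%180-90
        Rt0=np.array([0,0,-1.]);c=np.radians(now+dy);y_=np.array([np.cos(c),np.sin(c),0]);Rt=np.c_[Rt0,y_,np.cross(Rt0,y_)]
        rv=Ro.from_matrix(R.T@Rt).as_rotvec(degrees=True)
        print("rotvec",rv.round(2),"q6 after ~",(np.radians(dy)))
        print("axes after: y",Rt[:,1].round(3),"z",Rt[:,2].round(3),"delta in those",(Rt.T@d).round(1))
E
python3 - <<'E'
from h import *;import pickle
f,g=pickle.load(open("f0.pkl","rb"))
M=lambda *p:np.array(p)/3.3+[360-.4,150-.4]
m=onz(f,M([35,43],[234,43],[260,555],[48,550]),4);print(m.round(1),m.mean(0))
print(onz(f,np.array([[190,186]])/6+[99.6,199.6],20),onz(f,np.array([[208,187]])/6+[99.6,199.6],3))
U=[(214.8,337)];print("side dish",onz(g,U,12))
go(586.5,-120,300,90-4.5+90)
E
```

```text
[[ 655.1 -244.3]
 [ 650.  -382.3]
 [ 303.9 -368.7]
 [ 310.  -229.6]] [ 479.72919266 -306.25408217]
[[513.97092798 311.94587191]] [[513.83067264 311.58757141]]
side dish [[513.18156751 313.81379139]]
t 0.2 tcp [ 233.4 -470.   198. ] jaw -63.6 toolx [-3.e-04  7.e-04 -1.e+00] w 85.5 F [-0.6  0.2 -0.2] q1,q6 [-1.25  1.43]
tool delta mm [-101.9 -156.5 -471.9]
rotvec [-5.91e+01 -3.00e-02  4.00e-02] q6 after ~ 1.0314913906210381
axes after: y [ 0.997 -0.078  0.   ] z [-0.078 -0.997 -0.   ] delta in those [-102.   324.6 -376.6]
```

The mat centre is (480,-306) with yaw about -2.2°. The dish is at (514,312). I'll clear the stand first, with the jaws across its x.

>>> drive_tool(moves="0.1 -0.022 0 0 -9.85 0 0;0.1 -0.022 0 0 -9.85 0 0;0.1 -0.022 0 0 -9.85 0 0;0.1 -0.022 0 0 -9.85 0 0;0.1 -0.022 0 0 -9.85 0 0;0.1 -0.022 0 0 -9.85 0 0;0.1 0 0.040 -0.045 0 0 0;0.1 0 0.040 -0.045 0 0 0;0.1 0 0.040 -0.045 0 0 0;0.1 0 0.040 -0.045 0 0 0;0.1 0 0.040 -0.045 0 0 0;0 0 0 0 0 0 0", grip_force=40)

```text
t: 1.7
tcp_pos: [452.7, -258.5, 330.0]
eef_rot: [-3.119, 1.57, 1.521]
wrist_force: [-1.1, -1.1, 0.0]
width: 85.2
```

Run:
```python
from h import *
go(586.5,-120,230,-4.5)
```

```text
t 1.7 tcp [ 452.7 -258.5  330. ] jaw -4.19 toolx [ 0.     0.001 -1.   ] w 85.2 F [-1.1 -1.1  0. ] q1,q6 [-0.66  0.98]
tool delta mm [ 100.1  123.3 -147.8]
rotvec [ 0.31 -0.05  0.  ] q6 after ~ -0.00544427591933994
axes after: y [ 0.997 -0.078  0.   ] z [-0.078 -0.997 -0.   ] delta in those [ 100.   122.5 -148.6]
```

>>> drive_tool(moves="0 0 0.031 -0.037 0 0 0;0 0 0.031 -0.037 0 0 0;0 0 0.031 -0.037 0 0 0;0 0 0.030 -0.037 0 0 0;0 0.04 0 0 0.3 0 0;0 0.04 0 0 0 0 0;0 0.02 0 0 0 0 0;0 0 0 0 0 0 0;0 0 0 0 0 0 0")

```text
t: 2.82
tcp_pos: [585.0, -124.4, 231.4]
eef_rot: [1.275, 1.57, -0.38]
wrist_force: [0.8, 0.7, 0.4]
width: 85.2
```

Run:
```python
from h import *
go(586.5,-120,138,-4.5)
f=snap("top");g=snap("side")
a=f["pixels"][90:240,280:400];b=g["pixels"][60:190,230:340]
a=cv2.resize(a,None,fx=3.2,fy=3.2,interpolation=cv2.INTER_CUBIC);b=cv2.resize(b,None,fx=3.6,fy=480/130,interpolation=cv2.INTER_CUBIC)
cv2.imwrite("pics/s1.png",np.hstack([a,b])[:,:,::-1])
```

```text
t 2.83 tcp [ 585.  -124.4  231.4] jaw -4.83 toolx [ 1.1e-03 -5.0e-04 -1.0e+00] w 85.2 F [0.8 0.7 0.4] q1,q6 [-0.33  1.32]
tool delta mm [93.4  1.  -4.5]
rotvec [-0.33  0.02 -0.07] q6 after ~ 0.005809219821831177
axes after: y [ 0.997 -0.078  0.   ] z [-0.078 -0.997 -0.   ] delta in those [93.4  1.1 -4.5]
```

View pics/s1.png

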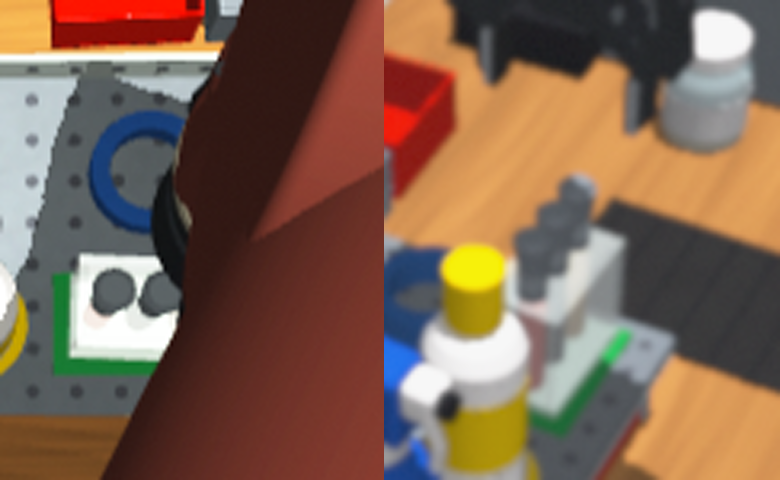

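The fingers are open above the stand and straddle the brush heads (side crop, near 560,60). I'll go down.

>>> drive_tool(moves="0 0.025 0.001 -0.0045 0 0 0;0 0.025 0 0 0 0 0;0 0.020 0 0 0 0 0;0 0.012 0 0 0 0 0;0 0.006 0 0 0 0 0;0 0.004 0 0 0 0 0;0 0 0 0 0 0 0;0 0 0 0 0 0 0")

```text
t: 3.92
tcp_pos: [586.4, -119.4, 138.8]
eef_rot: [1.301, 1.57, -0.354]
wrist_force: [-0.5, 0.3, -0.9]
width: 85.0
```

Run:
```python
from h import *
go(586.5,-120,138,-4.5)
g=snap("side")
b=g["pixels"][60:190,230:340]
b=cv2.resize(b,None,fx=4.5,fy=4.5,interpolation=cv2.INTER_CUBIC)
cv2.imwrite("pics/s2.png",b[:,:,::-1])
```

```text
t 3.92 tcp [ 586.4 -119.4  138.8] jaw -4.8 toolx [ 7.e-04 -3.e-04 -1.e+00] w 85.0 F [-0.5  0.3 -0.9] q1,q6 [-0.32  1.33]
tool delta mm [0.8 0.2 0.6]
rotvec [-0.3   0.01 -0.04] q6 after ~ 0.0052581276704705745
axes after: y [ 0.997 -0.078  0.   ] z [-0.078 -0.997 -0.   ] delta in those [0.8 0.2 0.6]
```

View pics/s2.png

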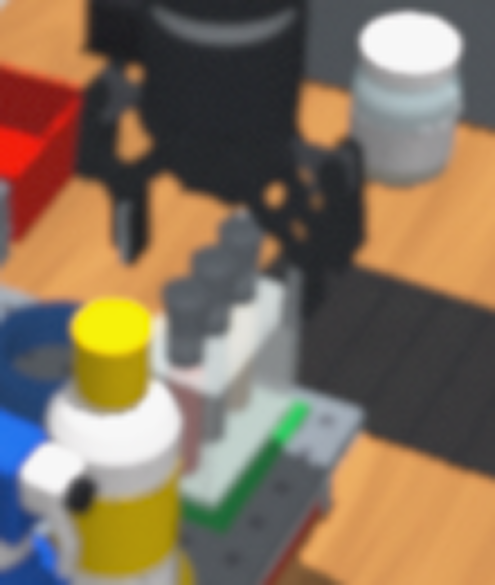

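>>> drive_tool(moves="0 0.003 0 0 0 0 0;0.3 0 0 0 0 0 0;0.6 0 0 0 0 0 0;1 0 0 0 0 0 0;1 0 0 0 0 0 0;1 0 0 0 0 0 0;1 0 0 0 0 0 0")

```text
t: 4.85
tcp_pos: [586.3, -119.4, 135.5]
eef_rot: [1.48, 1.57, -0.175]
wrist_force: [1.2, 1.0, 1.6]
width: 23.4
```

Run:
```python
from h import *
go(586.5,-120,136,-4.5)
```

```text
t 4.85 tcp [ 586.3 -119.4  135.5] jaw -4.8 toolx [ 6.e-04 -1.e-04 -1.e+00] w 23.4 F [1.2 1.  1.6] q1,q6 [-0.32  1.33]
tool delta mm [-0.5  0.2  0.6]
rotvec [-0.3   0.   -0.03] q6 after ~ 0.005198274485229588
axes after: y [ 0.997 -0.078  0.   ] z [-0.078 -0.997 -0.   ] delta in those [-0.5  0.2  0.6]
```

Run:
```python
from h import *
go(586.5,-120,136,-4.5)
g=snap("side")
b=g["pixels"][60:190,230:340]
b=cv2.resize(b,None,fx=4.5,fy=4.5,interpolation=cv2.INTER_CUBIC)
cv2.imwrite("pics/s3.png",b[:,:,::-1])
```

```text
t 4.85 tcp [ 586.3 -119.4  135.5] jaw -4.8 toolx [ 6.e-04 -1.e-04 -1.e+00] w 23.4 F [1.2 1.  1.6] q1,q6 [-0.32  1.33]
tool delta mm [-0.5  0.2  0.6]
rotvec [-0.3   0.   -0.03] q6 after ~ 0.005198274485229588
axes after: y [ 0.997 -0.078  0.   ] z [-0.078 -0.997 -0.   ] delta in those [-0.5  0.2  0.6]
```

View pics/s3.png

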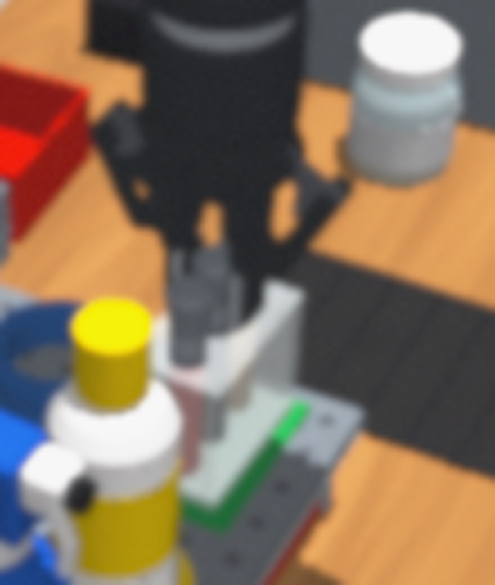

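Run:
```python
from h import *
g=snap("side")
def ony(uv,y):
    e,d=ray(g,uv);d=d[0];return (e+d*(y-e[1])/d[1]).round(1)
print("open tip",ony([258.9,116.7],-123), ony([230+318/4.5,60+310/4.5],-116))
print(proj(g,[[629,-123,z] for z in(130,140,150,160,170)]).round(1), proj(g,[[598,-120,z] for z in(138,158,180)]).round(1))
f=snap("top")
cv2.imwrite("pics/full1.png",cv2.resize(g["pixels"][70:190,230:340,::-1],None,fx=5,fy=5,interpolation=cv2.INTER_LANCZOS4))
```

```text
open tip [ 631.8 -123.   184.9] [ 527.5 -116.   192.9]
[[260.1 135.5]
 [260.1 132.2]
 [260.1 128.9]
 [260.1 125.6]
 [260.  122.2]] [[271.6 137.5]
 [271.7 130.9]
 [271.9 123.3]]
```

View pics/full1.png

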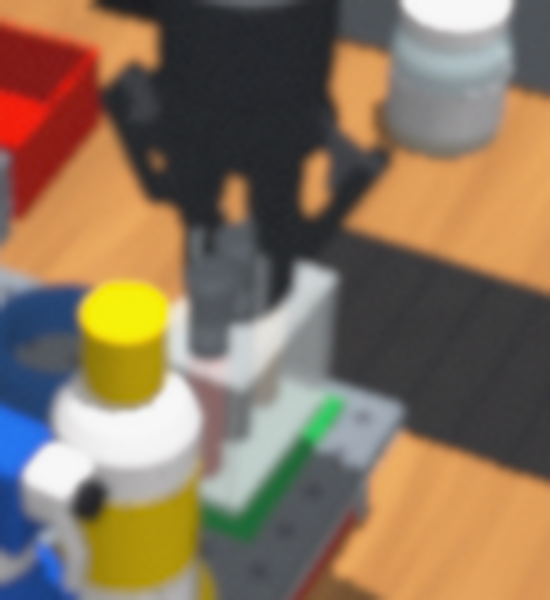

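The grip closed on the brush heads at 23 mm, above the box rim. In the image the open fingertips sit about 45 mm above the reported TCP. I'll open, back off and check the real tip height.

>>> drive_tool(moves="0 0 0 0 0 0 0;0 0 0 0 0 0 0;0 0 0 0 0 0 0;0 0 0 0 0 0 0;0 0 0 0 0 0 0;0 -0.04 0 0 0 0 0;0 -0.04 0 0 0 0 0;1 -0.04 0 0 0 0 0;1 0 0 0 0 0 0;1 0 0 0 0 0 0;1 0 0 0 0 0 0;1 0 0 0 0 0 0")

```text
t: 6.5
tcp_pos: [585.6, -119.2, 254.4]
eef_rot: [-1.799, 1.569, 2.83]
wrist_force: [0.6, 0.5, -0.3]
width: 0.3
```

Run:
```python
from h import *
go(586.5,-120,136,-4.5)
g=snap("side");f=snap("top")
s=observe();print(proj(g,[s["tcp_pos"]]),proj(f,[s["tcp_pos"]]))
u,v=proj(g,[s["tcp_pos"]])[0].astype(int)
im=g["pixels"].copy();cv2.circle(im,(u,v),1,(255,0,255),-1)
x0=max(u-60,0);y0=max(v-70,0)
cv2.imwrite("pics/s4.png",cv2.resize(im[y0:y0+140,x0:x0+120,::-1],None,fx=4.2,fy=4.2,interpolation=cv2.INTER_CUBIC));print(x0,y0)
```

```text
t 6.5 tcp [ 585.6 -119.2  254.4] jaw -4.8 toolx [-1.5e-03  5.0e-04 -1.0e+00] w 0.3 F [ 0.6  0.5 -0.3] q1,q6 [-0.32  1.33]
tool delta mm [118.4   1.1   0.8]
rotvec [-0.3  -0.02  0.09] q6 after ~ 0.005188052496644371
axes after: y [ 0.997 -0.078  0.   ] z [-0.078 -0.997 -0.   ] delta in those [118.4   0.9   0.7]
[[277.54920013  97.72774344]] [[334.8860643  176.49548836]]
217 27
```

View pics/s4.png

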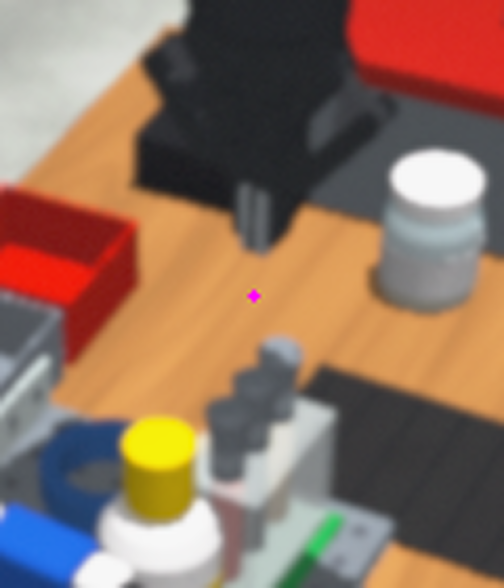

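The shut tips are about 30 mm higher than the reported TCP (seen at row 248, expected 296 in the crop). I'll allow for that, go back down in stages and watch the force.

>>> drive_tool(moves="0 0 0 0 0 0 0;0 0 0 0 0 0 0;0 0 0.001 0 0 0 0;0 0.04 0 0 0 0 0;0 0.04 0 0 0 0 0;0 0.03 0 0 0 0 0;0 0.008 0 0 0 0 0;0 0.006 0 0 0 0 0;0 0.005 0 0 0 0 0;0 0.003 0 0 0 0 0;0 0 0 0 0 0 0;0 0 0 0 0 0 0")

```text
t: 8.1
tcp_pos: [587.3, -119.5, 123.7]
eef_rot: [1.337, 1.57, -0.318]
wrist_force: [-0.6, 0.1, -0.0]
width: 85.2
```

```bash
cat >> h.py <<'E'
def crop(n,c,tag,h=60,k=4.5,w=None):
    g=snap(n);u,v=int(c[0]),int(c[1]);w=w or h
    x0=max(u-w,0);y0=max(v-h,0)
    cv2.imwrite(f"pics/{tag}.png",cv2.resize(g["pixels"][y0:y0+2*h,x0:x0+2*w,::-1],None,fx=k,fy=k,interpolation=cv2.INTER_CUBIC));print(tag,"origin",x0,y0);return g
E
python3 - <<'E'
from h import *
go(586.5,-120,105,-4.5)
crop("side",(280,125),"s5")
E
```

```text
t 8.1 tcp [ 587.3 -119.5  123.7] jaw -4.8 toolx [ 5.e-04 -2.e-04 -1.e+00] w 85.2 F [-0.6  0.1 -0. ] q1,q6 [-0.32  1.33]
tool delta mm [18.7 -0.8  0.6]
rotvec [-0.3   0.01 -0.03] q6 after ~ 0.005177671897273061
axes after: y [ 0.997 -0.078  0.   ] z [-0.078 -0.997 -0.   ] delta in those [18.7 -0.7  0.6]
s5 origin 220 65
```

View pics/s5.png

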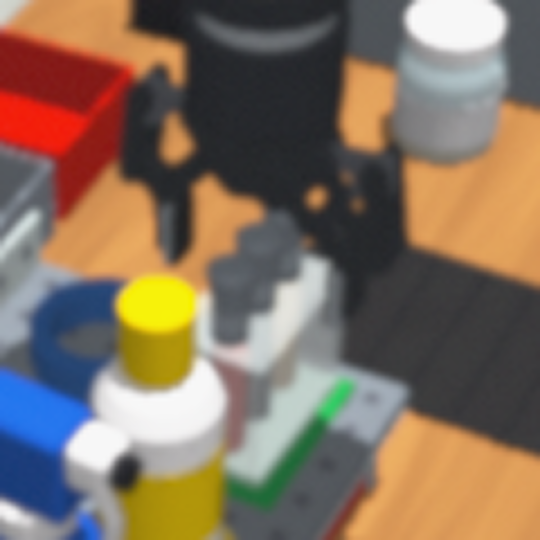

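The left open tip is at (258,123), so z is about 168. That confirms an offset of about +31 mm. Next I go to TCP 106, which gives roughly 16 mm of pad overlap with the box wall.

>>> drive_tool(moves="0 0.008 -0.001 0 0 0 0;0 0.006 0 0 0 0 0;0 0.004 0 0 0 0 0;0 0 0 0 0 0 0;0.3 0 0 0 0 0 0;0.5 0 0 0 0 0 0;0.8 0 0 0 0 0 0;0.8 0 0 0 0 0 0;1 0 0 0 0 0 0;1 0 0 0 0 0 0")

```text
t: 9.4
tcp_pos: [586.7, -119.5, 105.8]
eef_rot: [1.36, 1.569, -0.294]
wrist_force: [1.5, 0.1, 6.1]
width: 53.2
```

Run:
```python
from h import *
go(586.5,-120,105,-4.5)
crop("side",(280,125),"s6")
```

```text
t 9.4 tcp [ 586.7 -119.5  105.8] jaw -4.8 toolx [ 1.3e-03 -4.0e-04 -1.0e+00] w 53.2 F [1.5 0.1 6.1] q1,q6 [-0.32  1.33]
tool delta mm [ 0.8 -0.1  0.5]
rotvec [-0.3   0.02 -0.08] q6 after ~ 0.005209051594097021
axes after: y [ 0.997 -0.078  0.   ] z [-0.078 -0.997 -0.   ] delta in those [ 0.8 -0.1  0.5]
s6 origin 220 65
```

View pics/s6.png

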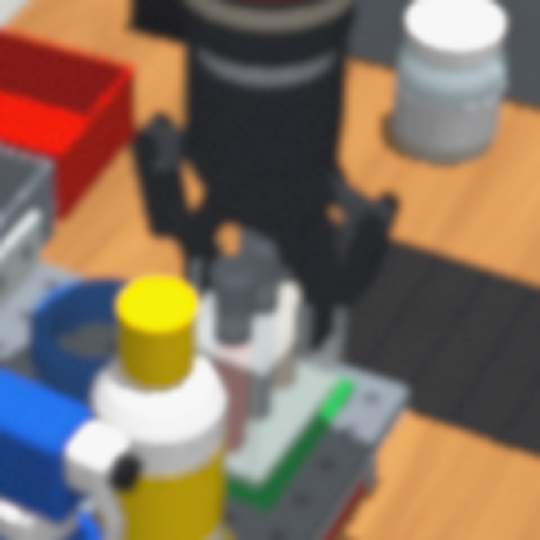

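Gripped at 53 mm. Lift.

>>> drive_tool(moves="1 -0.005 0 0 0 0 0;1 -0.01 0 0 0 0 0;1 -0.02 0 0 0 0 0;1 -0.025 0 0 0 0 0;1 0 0 0 0 0 0;1 0 0 0 0 0 0")

```text
t: 10.2
tcp_pos: [585.5, -119.1, 164.4]
eef_rot: [-1.789, 1.57, 2.839]
wrist_force: [0.4, 0.6, -2.6]
width: 52.9
```

Run:
```python
from h import *
go(600,-311,165,-4.8)
crop("side",(280,125),"s7")
```

```text
t 10.2 tcp [ 585.5 -119.1  164.4] jaw -4.8 toolx [-1.2e-03  4.0e-04 -1.0e+00] w 52.9 F [ 0.4  0.6 -2.6] q1,q6 [-0.32  1.33]
tool delta mm [ -0.6  30.5 190. ]
rotvec [-0.   -0.02  0.07] q6 after ~ 6.309333439023122e-07
axes after: y [ 0.996 -0.084  0.   ] z [-0.084 -0.996 -0.   ] delta in those [ -0.6  30.5 190. ]
s7 origin 220 65
```

View pics/s7.png

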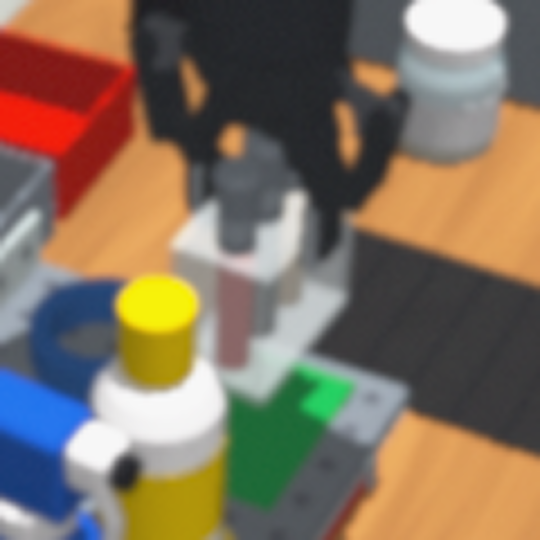

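>>> drive_tool(moves="1 0 0.003 0.02 0 0 0;1 0 0.005 0.03 0 0 0;1 0 0.005 0.03 0 0 0;1 0 0.005 0.03 0 0 0;1 0 0.005 0.03 0 0 0;1 0 0.0045 0.03 0 0 0;1 0.03 0.003 0.02 0 0 0;1 0.04 0 0 0 0 0;1 0.03 0 0 0 0 0;1 0.015 0 0 0 0 0;1 0 0 0 0 0 0;1 0 0 0 0 0 0")

```text
t: 11.75
tcp_pos: [601.3, -311.9, 51.6]
eef_rot: [1.049, 1.569, -0.605]
wrist_force: [0.1, -0.4, -2.7]
width: 53.4
```

Run:
```python
from h import *
go(600,-311,32,-4.8)
```

```text
t 11.75 tcp [ 601.3 -311.9   51.6] jaw -4.8 toolx [ 0.0016 -0.0011 -1.    ] w 53.4 F [ 0.1 -0.4 -2.7] q1,q6 [-0.59  1.07]
tool delta mm [19.6 -1.4 -0.8]
rotvec [-0.    0.05 -0.09] q6 after ~ 2.252613957049996e-05
axes after: y [ 0.996 -0.084  0.   ] z [-0.084 -0.996 -0.   ] delta in those [19.6 -1.4 -0.8]
```

>>> drive_tool(moves="1 0.01 0 0 0 0 0;1 0.006 0 0 0 0 0;1 0.002 0 0 0 0 0;1 0.001 0 0 0 0 0;1 0 0 0 0 0 0;1 0 0 0 0 0 0")

```text
t: 12.5
tcp_pos: [600.6, -311.2, 31.8]
eef_rot: [1.029, 1.571, -0.626]
wrist_force: [-2.0, 1.9, 5.1]
width: 53.3
```

Contact with the mat at the expected height, so I release, rise, and turn the jaws to about 84–88° for the bottle.

>>> drive_tool(moves="0.6 0 0 0 0 0 0;0.2 0 0 0 0 0 0;0 0 0 0 0 0 0;0 0 0 0 0 0 0;0 -0.02 0 0 0 0 0;0 -0.05 0 0 0 0 0;0 -0.06 0 0 0 0 0;0 -0.06 0 0 0 0 0;0 -0.06 0 0 0 0 0;0 0 0 -0.03 -9.5 0 0;0 0 0 0 -9.5 0 0;0 0 0 0 -9.5 0 0")

```text
t: 14.0
tcp_pos: [603.3, -281.0, 281.5]
eef_rot: [0.594, 1.57, -0.557]
wrist_force: [-0.2, -0.3, 0.8]
width: 85.5
```

Run:
```python
from h import *
go(586,-8,280,86)
g=crop("side",(320,110),"s8",h=80,k=3.5)
```

```text
t 14.0 tcp [ 603.3 -281.   281.5] jaw 24.05 toolx [ 5.e-04 -3.e-04 -1.e+00] w 85.5 F [-0.2 -0.3  0.8] q1,q6 [-0.55  0.61]
tool delta mm [   1.4   95.4 -256.4]
rotvec [-6.195e+01  3.000e-02 -0.000e+00] q6 after ~ 1.081209059787181
axes after: y [0.07  0.998 0.   ] z [ 0.998 -0.07   0.   ] delta in those [  1.5 271.1 -36.3]
s8 origin 240 30
```

View pics/s8.png

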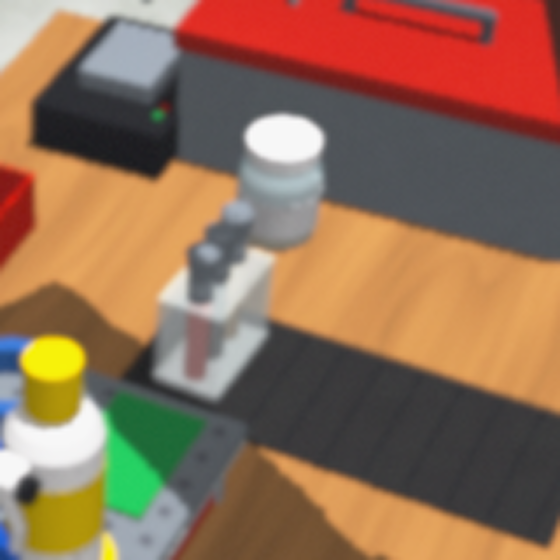

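The stand is upright on the mat. Now the polish bottle. Its cap is round, so I keep the current jaw angle.

>>> drive_tool(moves="0 0 0.0136 -0.0366 0 0 0;0 0 0.0136 -0.0366 0 0 0;0 0 0.0136 -0.0366 0 0 0;0 0 0.0136 -0.0366 0 0 0;0 0 0.0136 -0.0366 0 0 0;0 0 0.0136 -0.0366 0 0 0;0 0 0.0136 -0.0366 0 0 0;0 0.02 0 0 0 0 0;0 0 0 0 0 0 0;0 0 0 0 0 0 0")

```text
t: 15.3
tcp_pos: [587.5, -8.9, 261.8]
eef_rot: [0.788, 1.57, -0.37]
wrist_force: [-0.4, -0.8, 1.2]
width: 85.5
```

Run:
```python
from h import *
go(585.8,-8,180,24)
crop("side",(265,110),"s9",h=70,k=4)
```

```text
t 15.3 tcp [587.5  -8.9 261.8] jaw 23.61 toolx [ 4.e-04 -2.e-04 -1.e+00] w 85.5 F [-0.4 -0.8  1.2] q1,q6 [-0.14  1.02]
tool delta mm [81.8 -1.2 -1.6]
rotvec [-0.39  0.02 -0.02] q6 after ~ 0.006893169814093077
axes after: y [0.914 0.407 0.   ] z [ 0.407 -0.914  0.   ] delta in those [81.8 -1.2 -1.5]
s9 origin 195 40
```

View pics/s9.png

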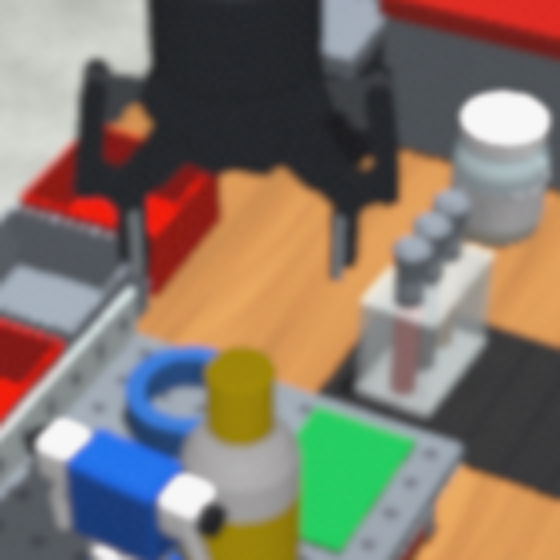

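>>> drive_tool(moves="0 0.03 -0.001 -0.0015 0 0 0;0 0.03 0 0 0 0 0;0 0.015 0 0 0 0 0;0 0.006 0 0 0 0 0;0 0 0 0 0 0 0;0.4 0 0 0 0 0 0;0.6 0 0 0 0 0 0;1 0 0 0 0 0 0;1 0 0 0 0 0 0;1 0 0 0 0 0 0;1 0 0 0 0 0 0")

```text
t: 16.73
tcp_pos: [586.2, -7.5, 180.9]
eef_rot: [1.099, 1.57, -0.058]
wrist_force: [-0.3, 0.7, 5.6]
width: 35.3
```

Run:
```python
from h import *
go(585.8,-8,180,24)
print(proj(snap("side"),[[587.5,-8.9,305.8]]))
crop("side",(265,110),"s10",h=70,k=4)
```

```text
t 16.73 tcp [586.2  -7.5 180.9] jaw 23.7 toolx [ 1.2e-03 -1.0e-04 -1.0e+00] w 35.3 F [-0.3  0.7  5.6] q1,q6 [-0.14  1.02]
tool delta mm [ 0.9 -0.6  0.3]
rotvec [-0.3   0.03 -0.06] q6 after ~ 0.0051754828287249866
axes after: y [0.914 0.407 0.   ] z [ 0.407 -0.914  0.   ] delta in those [ 0.9 -0.6  0.3]
[[253.38775581 107.4419722 ]]
s10 origin 195 40
```

View pics/s10.png

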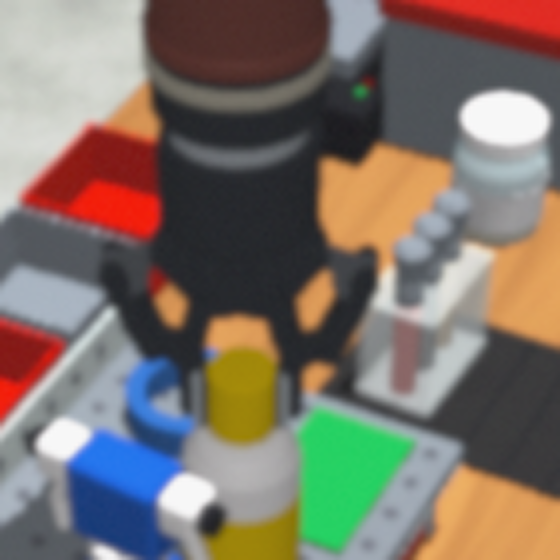

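Cap gripped (35 mm). Lift and carry it to the mat.

>>> drive_tool(moves="1 -0.005 0 0 0 0 0;1 -0.015 0 0 0 0 0;1 -0.025 0 0 0 0 0;1 0 0 0 0 0 0;1 0 0 0 0 0 0")

```text
t: 17.45
tcp_pos: [585.5, -7.5, 224.7]
eef_rot: [-2.119, 1.57, 3.007]
wrist_force: [0.9, 0.6, -4.3]
width: 35.0
```

Run:
```python
from h import *
go(500,-307,107,23.7)
```

```text
t 17.45 tcp [585.5  -7.5 224.7] jaw 23.7 toolx [-7.e-04  1.e-04 -1.e+00] w 35.0 F [ 0.9  0.6 -4.3] q1,q6 [-0.14  1.02]
tool delta mm [ 117.7 -198.6  240. ]
rotvec [ 0.   -0.02  0.04] q6 after ~ -4.901291271550019e-06
axes after: y [0.916 0.402 0.   ] z [ 0.402 -0.916  0.   ] delta in those [ 117.7 -198.6  239.9]
```

>>> drive_tool(moves="1 0 -0.0126 0.016 0 0 0;1 0 -0.0248 0.03 0 0 0;1 0 -0.0248 0.03 0 0 0;1 0 -0.0248 0.03 0 0 0;1 0 -0.0248 0.03 0 0 0;1 0 -0.0248 0.03 0 0 0;1 0 -0.0248 0.03 0 0 0;1 0 -0.0248 0.03 0 0 0;1 0.025 -0.0124 0.014 0 0 0;1 0.04 0 0 0 0 0;1 0.03 0 0 0 0 0;1 0 0 0 0 0 0")

```text
t: 18.95
tcp_pos: [497.8, -306.2, 127.6]
eef_rot: [-2.618, 1.565, 2.508]
wrist_force: [-0.1, 0.0, -3.1]
width: 34.8
```

Run:
```python
from h import *
go(500,-307,107,23.7)
```

```text
t 18.95 tcp [ 497.8 -306.2  127.6] jaw 23.66 toolx [-0.0048  0.0035 -1.    ] w 34.8 F [-0.1  0.  -3.1] q1,q6 [-0.68  0.48]
tool delta mm [20.6  1.7  1.8]
rotvec [-0.04 -0.3   0.17] q6 after ~ 0.0006358269221291207
axes after: y [0.916 0.402 0.   ] z [ 0.402 -0.916  0.   ] delta in those [20.6  1.7  1.6]
```

>>> drive_tool(moves="1 0.01 0 0 0 0 0;1 0.006 0 0 0 0 0;1 0.002 0 0 0 0 0;1 0.002 0 0 0 0 0;1 0 0 0 0 0 0;1 0 0 0 0 0 0")

```text
t: 19.7
tcp_pos: [500.5, -307.1, 110.5]
eef_rot: [0.364, 1.571, -0.793]
wrist_force: [0.1, -0.7, -4.1]
width: 34.4
```

>>> drive_tool(moves="1 0.002 0 0 0 0 0;1 0.001 0 0 0 0 0;1 0 0 0 0 0 0;1 0 0 0 0 0 0")

```text
t: 20.2
tcp_pos: [500.4, -307.1, 107.3]
eef_rot: [-2.027, 1.571, 3.099]
wrist_force: [0.1, -0.3, -4.3]
width: 34.7
```

>>> drive_tool(moves="1 0.001 0 0 0 0 0;1 0.001 0 0 0 0 0;1 0 0 0 0 0 0;1 0 0 0 0 0 0")

```text
t: 20.7
tcp_pos: [501.0, -307.6, 106.9]
eef_rot: [0.415, 1.569, -0.742]
wrist_force: [-2.4, 2.1, 10.1]
width: 34.6
```

Run:
```python
from h import *
go(500,-307,107,23.7)
g=crop("side",(330,130),"s11",h=80,k=3.6)
```

```text
t 20.7 tcp [ 501.  -307.6  106.9] jaw 23.71 toolx [ 0.0017 -0.0016 -1.    ] w 34.6 F [-2.4  2.1 10.1] q1,q6 [-0.67  0.48]
tool delta mm [-0.1 -0.7 -0.9]
rotvec [ 0.01  0.12 -0.05] q6 after ~ -0.00013258379947927242
axes after: y [0.916 0.402 0.   ] z [ 0.402 -0.916  0.   ] delta in those [-0.1 -0.7 -0.9]
s11 origin 250 50
```

View pics/s11.png

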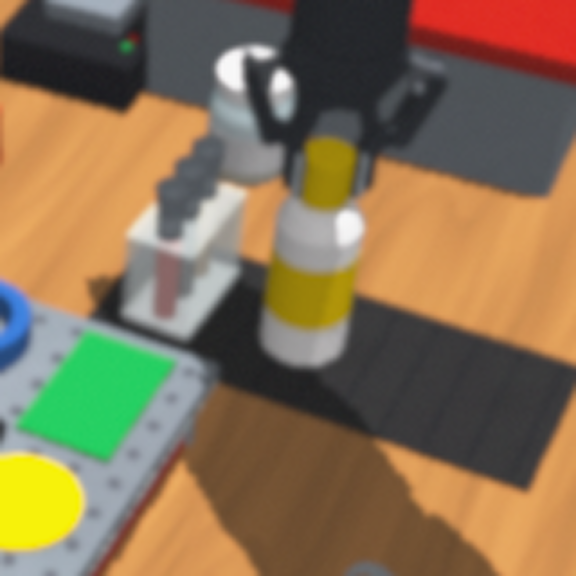

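The bottle stands on the mat. Release, rise, turn toward 84° and head for the sprayer.

>>> drive_tool(moves="0.6 0 0 0 0 0 0;0.2 0 0 0 0 0 0;0 0 0 0 0 0 0;0 0 0 0 0 0 0;0 -0.02 0 0 0 0 0;0 -0.05 0 0 0 0 0;0 -0.06 0 0 0 0 0;0 -0.06 0 0 -10 0 0;0 0 0 0 -10 0 0;0 0 0 0 -10 0 0;0 0 0 0 -10 0 0;0 0 0 0 -10 0 0")

```text
t: 22.25
tcp_pos: [500.4, -307.1, 295.2]
eef_rot: [2.553, 1.571, 2.274]
wrist_force: [0.3, -0.7, -0.7]
width: 85.4
```

Run:
```python
from h import *
go(589,103,290,84)
```

```text
t 22.25 tcp [ 500.4 -307.1  295.2] jaw 74.03 toolx [-1.e-04  1.e-04 -1.e+00] w 85.4 F [ 0.3 -0.7 -0.7] q1,q6 [-0.67 -0.4 ]
tool delta mm [  5.2 418.6 -27.6]
rotvec [-9.97 -0.01 -0.  ] q6 after ~ 0.1739990020610754
axes after: y [0.105 0.995 0.   ] z [ 0.995 -0.105  0.   ] delta in those [  5.2 417.1  45.3]
```

>>> drive_tool(moves="0 0 0 0 -9.9 0 0;0 0 0.045 0.005 0 0 0;0 0 0.045 0.005 0 0 0;0 0 0.045 0.005 0 0 0;0 0 0.045 0.005 0 0 0;0 0 0.045 0.005 0 0 0;0 0 0.045 0.005 0 0 0;0 0 0.045 0.005 0 0 0;0 0 0.045 0.005 0 0 0;0 0 0.045 0.005 0 0 0;0 0 0.012 0 0 0 0;0 0 0 0 0 0 0")

```text
t: 23.75
tcp_pos: [591.4, 102.6, 295.1]
eef_rot: [-2.452, 1.57, -2.562]
wrist_force: [-0.7, -0.9, 0.8]
width: 85.4
```

Run:
```python
from h import *
go(589,103,203,84)
crop("side",(230,150),"s12",h=75,k=3.8)
```

```text
t 23.75 tcp [591.4 102.6 295.1] jaw 83.67 toolx [-5.e-04 -3.e-04 -1.e+00] w 85.4 F [-0.7 -0.9  0.8] q1,q6 [0.05 0.16]
tool delta mm [92.1  0.2 -2.4]
rotvec [-0.33 -0.02  0.02] q6 after ~ 0.005698500910594902
axes after: y [0.105 0.995 0.   ] z [ 0.995 -0.105  0.   ] delta in those [92.1  0.1 -2.5]
s12 origin 155 75
```

View pics/s12.png

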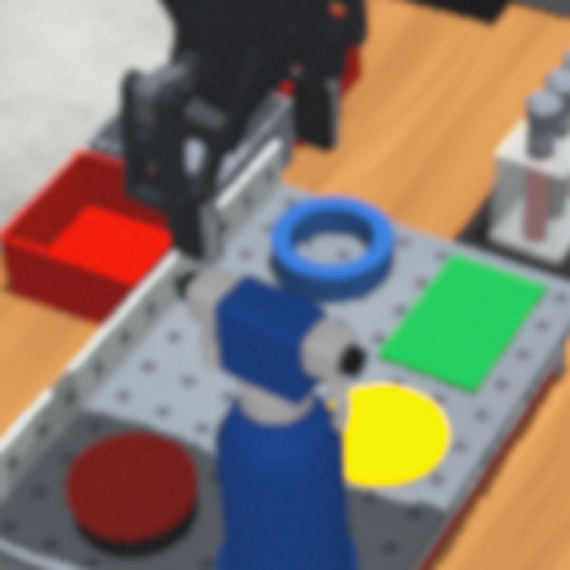

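>>> drive_tool(moves="0 0.03 0 -0.0024 0 0 0;0 0.03 0 0 0 0 0;0 0.02 0 0 0 0 0;0 0.01 0 0 0 0 0;0 0.001 0 0 0 0 0;0 0 0 0 0 0 0;0.4 0 0 0 0 0 0;0.6 0 0 0 0 0 0;1 0 0 0 0 0 0;1 0 0 0 0 0 0;1 0 0 0 0 0 0;1 0 0 0 0 0 0")

```text
t: 25.3
tcp_pos: [589.4, 102.8, 204.5]
eef_rot: [0.598, 1.57, 0.487]
wrist_force: [-0.8, 1.2, 2.9]
width: 29.8
```

Run:
```python
from h import *
go(589,103,203,84)
crop("side",(230,150),"s13",h=75,k=3.8)
```

```text
t 25.3 tcp [589.4 102.8 204.5] jaw 83.61 toolx [ 6.e-04  3.e-04 -1.e+00] w 29.8 F [-0.8  1.2  2.9] q1,q6 [0.05 0.16]
tool delta mm [ 1.5  0.2 -0.4]
rotvec [-0.39  0.03 -0.02] q6 after ~ 0.006805869632250604
axes after: y [0.105 0.995 0.   ] z [ 0.995 -0.105  0.   ] delta in those [ 1.5  0.2 -0.4]
s13 origin 155 75
```

View pics/s13.png

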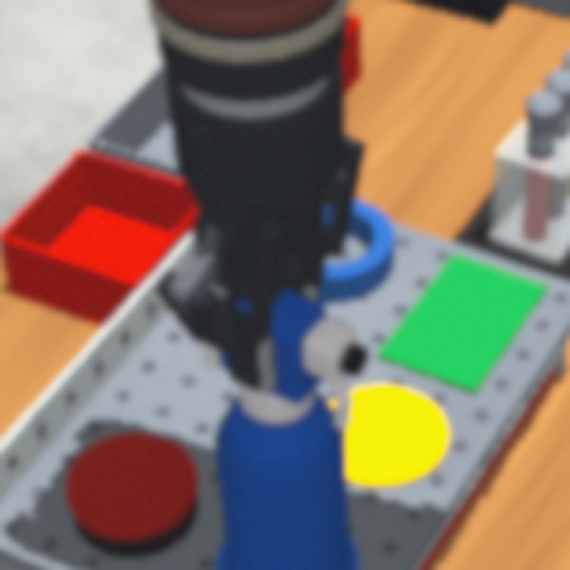

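Sprayer gripped (30 mm). Lift and carry.

>>> drive_tool(moves="1 -0.005 0 0 0 0 0;1 -0.015 0 0 0 0 0;1 -0.03 0 0 0 0 0;1 0 -0.015 -0.006 0 0 0;1 0 -0.035 -0.013 0 0 0;1 0 -0.04 -0.015 0 0 0;1 0 -0.04 -0.015 0 0 0;1 0 -0.04 -0.015 0 0 0;1 0 -0.04 -0.015 0 0 0;1 0 -0.04 -0.015 0 0 0;1 0 -0.04 -0.015 0 0 0;1 0 0 0 0 0 0")

```text
t: 26.85
tcp_pos: [446.2, -175.8, 253.5]
eef_rot: [-2.813, 1.569, -2.929]
wrist_force: [0.1, 0.4, -3.5]
width: 29.5
```

Run:
```python
from h import *
go(385,-302,131,84)
crop("side",(300,170),"s14",h=80,k=3.6)
```

```text
t 26.85 tcp [ 446.2 -175.8  253.5] jaw 83.37 toolx [-1.5e-03 -3.0e-04 -1.0e+00] w 29.5 F [ 0.1  0.4 -3.5] q1,q6 [-0.53 -0.41]
tool delta mm [ 122.6 -132.3  -46. ]
rotvec [-0.63 -0.08  0.03] q6 after ~ 0.011078991915675778
axes after: y [0.105 0.995 0.   ] z [ 0.995 -0.105  0.   ] delta in those [ 122.5 -131.9  -47.7]
s14 origin 220 90
```

View pics/s14.png

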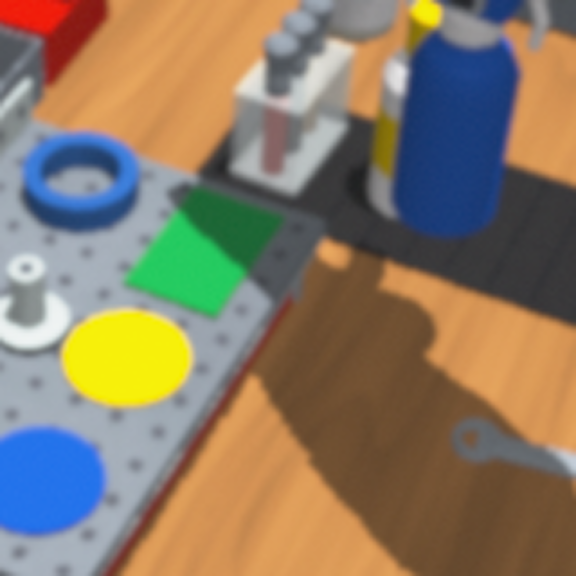

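>>> drive_tool(moves="1 0 -0.033 -0.0115 0 0 0;1 0 -0.033 -0.0115 0 0 0;1 0 -0.033 -0.0115 0 0 0;1 0 -0.033 -0.0115 0 0 0;1 0.03 0 0 0 0 0;1 0.04 0 0 0 0 0;1 0.03 0 0 0 0 0;1 0.01 0 0 0 0 0;1 0.005 0 0 0 0 0;1 0 0 0 0 0 0;1 0 0 0 0 0 0")

```text
t: 28.28
tcp_pos: [388.6, -300.0, 140.2]
eef_rot: [-0.718, 1.569, -0.829]
wrist_force: [-1.1, -0.0, -2.6]
width: 29.2
```

Run:
```python
from h import *
go(385,-302,131,84)
```

```text
t 28.27 tcp [ 388.6 -300.   140.2] jaw 83.61 toolx [ 0.0011 -0.0012 -1.    ] w 29.2 F [-1.1 -0.  -2.6] q1,q6 [-0.81 -0.69]
tool delta mm [ 9.2 -2.4 -3.4]
rotvec [-0.39  0.07  0.06] q6 after ~ 0.00680935103250597
axes after: y [0.105 0.995 0.   ] z [ 0.995 -0.105  0.   ] delta in those [ 9.2 -2.4 -3.4]
```

>>> drive_tool(moves="1 0.004 0 0 0 0 0;1 0.003 0 0 0 0 0;1 0.002 0 0 0 0 0;1 0.001 0 0 0 0 0;1 0 0 0 0 0 0;1 0 0 0 0 0 0")

```text
t: 29.02
tcp_pos: [388.3, -299.7, 130.6]
eef_rot: [-0.636, 1.57, -0.747]
wrist_force: [-4.3, 3.1, 13.1]
width: 29.5
```

Sprayer placed. Release and rise clear, then look at the cleared shelf.

>>> drive_tool(moves="0.6 0 0 0 0 0 0;0.2 0 0 0 0 0 0;0 0 0 0 0 0 0;0 0 0 0 0 0 0;0 -0.02 0 0 0 0 0;0 -0.05 0 0 0 0 0;0 -0.05 0 0 0 0 0;0 -0.02 0 0 0 0 0;0 0 0 0 0 0 0")

```text
t: 30.15
tcp_pos: [388.8, -300.2, 270.5]
eef_rot: [-0.686, 1.568, -0.798]
wrist_force: [0.1, 0.3, -0.1]
width: 85.2
```

Run:
```python
from h import *
go(656.5,-8,180,84)
f=snap("top","t2");g=snap("side","sd2")
import pickle;pickle.dump((f,g),open("f2.pkl","wb"))
for nm,fr in(("top",f),("side",g)):
  for c,lo,hi in(("yellow",(22,120,60),(35,255,255)),("green",(45,100,60),(80,255,255)),("blue",(100,130,60),(125,255,255))):
    for b in blobs(mask(fr,lo,hi),150):
      cs,_=cv2.findContours(b[3].astype(np.uint8),cv2.RETR_EXTERNAL,cv2.CHAIN_APPROX_NONE)
      q=max(cs,key=len)[:,0,:].astype(float)
      W=onz(fr,q,78)
      (cx,cy),(w,h),a=cv2.minAreaRect(W.astype(np.float32))
      e=cv2.fitEllipse(W.astype(np.float32))
      print(nm,c,b[0],b[1],"rect",round(cx,1),round(cy,1),round(w,1),round(h,1),round(a,2),"ell",np.round(e[0],1),np.round(e[1],1),"hullcirc",np.round(np.hstack(cv2.minEnclosingCircle(W.astype(np.float32))),1))
```

```text
t 30.15 tcp [ 388.8 -300.2  270.5] jaw 83.6 toolx [ 0.002  -0.0021 -1.    ] w 85.2 F [ 0.1  0.3 -0.1] q1,q6 [-0.81 -0.69]
tool delta mm [ 90.5 320.4 233.2]
rotvec [-0.4   0.13  0.11] q6 after ~ 0.006940525002344009
axes after: y [0.105 0.995 0.   ] z [ 0.995 -0.105  0.   ] delta in those [ 90.5 318.6 235.7]
top yellow 1114 [269.4, 190.7] rect 588.7 -8.6 78.8 78.6 43.23 ell [588.2  -8.4] [78.5 78.9] hullcirc [588.5  -7.9  40.8]
top yellow 259 [401.9, 228.1] rect 501.1 -283.9 60.1 36.4 1.16 ell [ 501.1 -298.4] [57.  61.7] hullcirc [ 501.2 -295.8   30.6]
top yellow 419 [431.2, 226.2] rect 503.2 -340.0 53.3 37.0 88.32 ell [ 502.7 -340.4] [38.1 54.1] hullcirc [ 503.1 -340.    27. ]
top green 1616 [321.4, 190.5] rect 585.0 -118.2 107.0 66.4 88.14 ell [ 584.9 -118.4] [ 76.2 127.6] hullcirc [ 585.1 -118.7   61.8]
top green 331 [15.8, 204.9] rect 583.9 540.8 62.8 71.2 76.27 ell [589.2 567.5] [ 59.5 103.9] hullcirc [585.3 550.1  40.9]
top blue 3643 [147.0, 32.4] rect 971.6 257.2 130.6 192.2 0.05 ell [963.5 259.9] [137.9 202.1] hullcirc [942.1 255.1 100.1]
top blue 699 [326.6, 143.0] rect 686.5
[... 651 characters left out ...]
25.79 ell [586.8  -8.2] [78.9 79.7] hullcirc [586.7  -8.4  41. ]
side green 893 [276.3, 159.4] rect 583.1 -117.8 107.4 68.3 88.07 ell [ 583.1 -117.6] [ 77.3 122.4] hullcirc [ 583.1 -117.6   60.2]
side blue 423 [386.5, 102.6] rect 407.9 -443.8 54.6 101.5 4.19 ell [ 407.2 -445.8] [ 56.2 109.6] hullcirc [ 408.6 -442.9   52.5]
side blue 1148 [376.9, 144.2] rect 383.9 -278.1 65.6 178.6 8.51 ell [ 383.5 -277.2] [ 67.7 192.7] hullcirc [ 381.2 -279.7   90.4]
side blue 519 [241.8, 140.0] rect 688.3 -141.1 75.4 92.9 26.11 ell [ 689. -143.] [77.6 94.5] hullcirc [ 689.1 -142.6   48.3]
side blue 870 [230.1, 223.1] rect 590.5 102.8 76.4 78.2 26.83 ell [590.5 101.9] [77.1 77.5] hullcirc [590.5 102.   39.9]
```

View pics/t2.png

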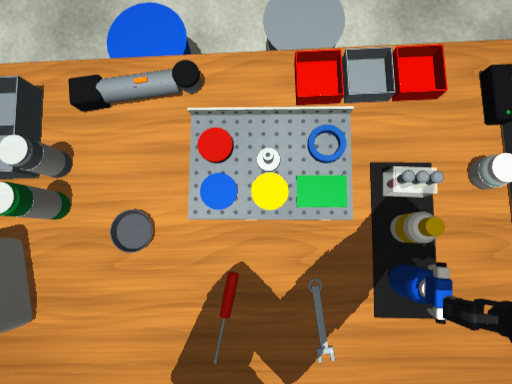

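View pics/sd2.png

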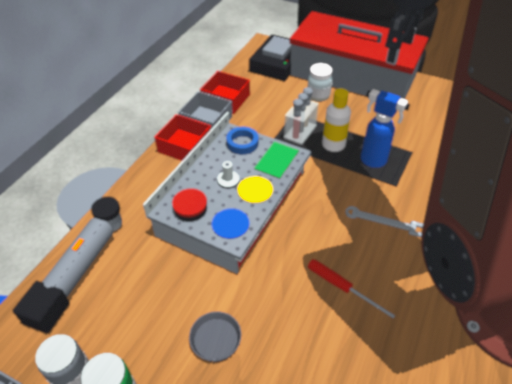

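All three stand upright on the mat. The coasters, averaged over both views, are yellow (587.6,-8.4), green (584.0,-118.0) with yaw -1.9°, and blue (591.2,101.8). Now the plate.

>>> drive_tool(moves="0 0 0.04 0.0291 0 0 0;0 0 0.04 0.0291 0 0 0;0 0 0.04 0.0291 0 0 0;0 0 0.04 0.0291 0 0 0;0 0 0.04 0.0291 0 0 0;0 0 0.04 0.0291 0 0 0;0 0 0.04 0.0291 0 0 0;0 0 0.04 0.0291 0 0 0;0.2 0.04 0 0 0 0 0;0.2 0.04 0 0 0 0 0;0.2 0.04 0 0 0 0 0;0.2 0 0 0 0 0 0")

```text
t: 31.75
tcp_pos: [651.8, -7.0, 144.9]
eef_rot: [3.128, 1.562, 3.016]
wrist_force: [-0.1, 0.5, 0.7]
width: 68.1
```

Run:
```python
from h import *
go(656.5,-8,58,84)
crop("side",(230,150),"s15",h=75,k=3.8)
```

```text
t 31.75 tcp [651.8  -7.  144.9] jaw 83.61 toolx [-0.0083  0.001  -1.    ] w 68.1 F [-0.1  0.5  0.7] q1,q6 [-0.12 -0.01]
tool delta mm [86.9 -0.5  5.5]
rotvec [-0.39 -0.48 -0.01] q6 after ~ 0.0068697930748096905
axes after: y [0.105 0.995 0.   ] z [ 0.995 -0.105  0.   ] delta in those [86.9 -0.5  4.7]
s15 origin 155 75
```

View pics/s15.png

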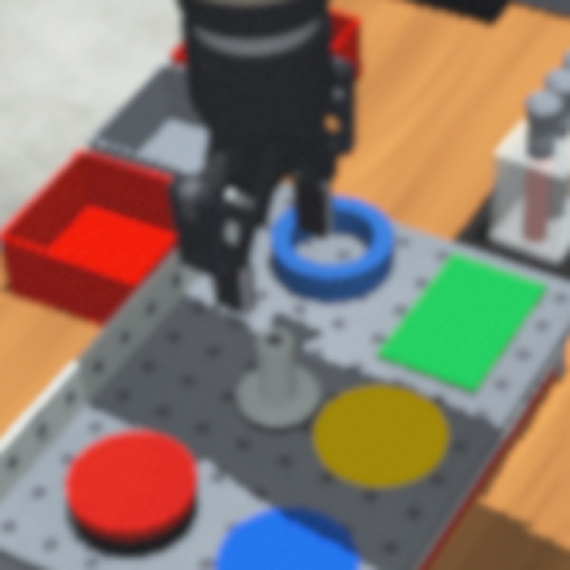

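>>> drive_tool(moves="0.2 0.03 0 0 0 0 0;0.2 0.02 0 0 0 0 0;0.2 0.008 0 0 0 0 0;0.2 0 0 0 0 0 0;0.2 0 0 0 0 0 0")

```text
t: 32.42
tcp_pos: [656.0, -7.5, 92.7]
eef_rot: [0.003, 1.569, -0.109]
wrist_force: [-0.1, 0.2, 0.4]
width: 68.5
```

Run:
```python
from h import *
go(656.5,-8,60,84)
crop("side",(230,165),"s16",h=45,k=6)
```

```text
t 32.42 tcp [656.   -7.5  92.7] jaw 83.6 toolx [ 1.9e-03 -2.0e-04 -1.0e+00] w 68.5 F [-0.1  0.2  0.4] q1,q6 [-0.12 -0.01]
tool delta mm [32.7 -0.4  0.5]
rotvec [-0.4   0.11  0.  ] q6 after ~ 0.006958636298917386
axes after: y [0.105 0.995 0.   ] z [ 0.995 -0.105  0.   ] delta in those [32.7 -0.4  0.5]
s16 origin 185 120
```

View pics/s16.png

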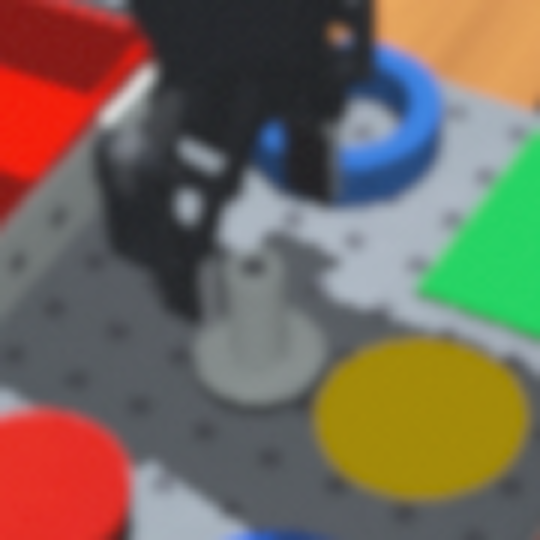

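>>> drive_tool(moves="0.2 0.015 0 0.0005 0 0 0;0.2 0.01 0 0 0 0 0;0.2 0.006 0 0 0 0 0;0.2 0 0 0 0 0 0;0.5 0 0 0 0 0 0;0.7 0 0 0 0 0 0;1 0 0 0 0 0 0;1 0 0 0 0 0 0;1 0 0 0 0 0 0;1 0 0 0 0 0 0")

```text
t: 33.72
tcp_pos: [656.0, -7.6, 60.7]
eef_rot: [-0.089, 1.57, -0.201]
wrist_force: [-0.8, -0.4, 5.3]
width: 21.1
```

Run:
```python
from h import *
go(656.5,-8,60,84)
crop("side",(230,165),"s17",h=45,k=6)
```

```text
t 33.73 tcp [656.   -7.6  60.7] jaw 83.6 toolx [ 8.e-04 -2.e-04 -1.e+00] w 21.1 F [-0.8 -0.4  5.3] q1,q6 [-0.12 -0.01]
tool delta mm [ 0.7 -0.3  0.6]
rotvec [-0.4   0.04  0.  ] q6 after ~ 0.00699439315792511
axes after: y [0.105 0.995 0.   ] z [ 0.995 -0.105  0.   ] delta in those [ 0.7 -0.3  0.6]
s17 origin 185 120
```

View pics/s17.png

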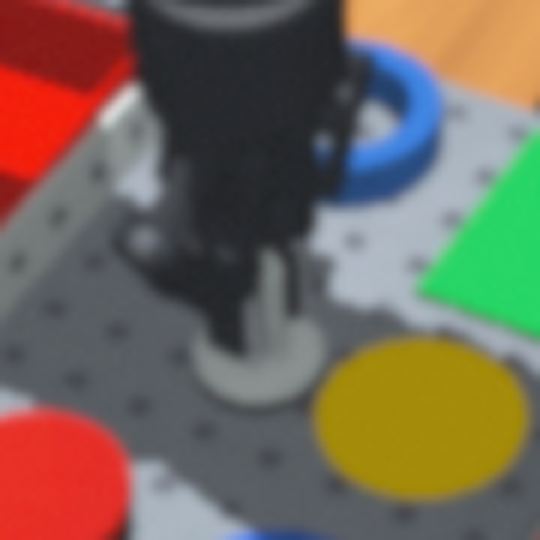

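Hub gripped (21 mm). Lift and carry it to the dish.

>>> drive_tool(moves="1 -0.005 0 0 0 0 0;1 -0.025 0 0 0 0 0;1 -0.035 0 0 0 0 0;1 -0.01 0.022 -0.0127 0 0 0;1 0 0.04 -0.0234 0 0 0;1 0 0.04 -0.0234 0 0 0;1 0 0.04 -0.0234 0 0 0;1 0 0.04 -0.0234 0 0 0;1 0 0.04 -0.0234 0 0 0;1 0 0.04 -0.0234 0 0 0;1 0 0.04 -0.0236 0 0 0;1 0 0 0 0 0 0")

```text
t: 35.28
tcp_pos: [510.5, 315.3, 134.4]
eef_rot: [-3.046, 1.569, 3.13]
wrist_force: [0.4, -1.2, -0.7]
width: 20.8
```

Run:
```python
from h import *
go(514,312.3,-11,84)
```

```text
t 35.27 tcp [510.5 315.3 134.4] jaw 83.87 toolx [-0.0021  0.     -1.    ] w 20.8 F [ 0.4 -1.2 -0.7] q1,q6 [0.43 0.54]
tool delta mm [145.4  -2.6   4.1]
rotvec [-0.13 -0.12  0.01] q6 after ~ 0.0022215840785381976
axes after: y [0.105 0.995 0.   ] z [ 0.995 -0.105  0.   ] delta in those [145.4  -2.6   3.8]
```

>>> drive_tool(moves="1 0.03 0 0 0 0 0;1 0.04 0 0 0 0 0;1 0.03 0 0 0 0 0;1 0.015 0 0 0 0 0;1 0 0 0 0 0 0;1 0 0 0 0 0 0")

```text
t: 36.02
tcp_pos: [514.5, 312.6, 21.4]
eef_rot: [0.522, 1.569, 0.41]
wrist_force: [-0.1, 0.1, -0.9]
width: 20.7
```

Run:
```python
from h import *
go(514,312.3,-11,84)
crop("side",(215,320),"s18",h=60,k=4.5)
```

```text
t 36.02 tcp [514.5 312.6  21.4] jaw 83.6 toolx [ 1.5e-03  7.0e-04 -1.0e+00] w 20.7 F [-0.1  0.1 -0.9] q1,q6 [0.42 0.54]
tool delta mm [32.4 -0.4 -0.5]
rotvec [-0.4   0.08 -0.05] q6 after ~ 0.007030986750959528
axes after: y [0.105 0.995 0.   ] z [ 0.995 -0.105  0.   ] delta in those [32.4 -0.4 -0.5]
s18 origin 155 260
```

View pics/s18.png

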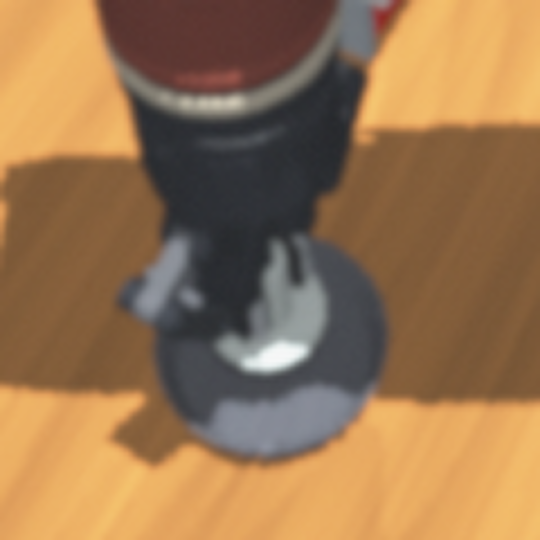

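Well centred over the dish. Lower it.

>>> drive_tool(moves="1 0.012 0 0 0 0 0;1 0.01 0 0 0 0 0;1 0.006 0 0 0 0 0;1 0.002 0 0 0 0 0;1 0.001 0 0 0 0 0;1 0 0 0 0 0 0;1 0 0 0 0 0 0")

```text
t: 36.95
tcp_pos: [513.9, 312.4, -10.4]
eef_rot: [0.555, 1.57, 0.443]
wrist_force: [-0.3, 0.5, -0.0]
width: 21.0
```

>>> drive_tool(moves="1 0.001 0 0 0 0 0;1 0 0 0 0 0 0;1 0 0 0 0 0 0")

```text
t: 37.33
tcp_pos: [513.9, 312.4, -11.3]
eef_rot: [0.532, 1.57, 0.42]
wrist_force: [-0.7, -0.6, 5.3]
width: 20.8
```

Contact at the expected height. Release and rise.

>>> drive_tool(moves="0.7 0 0 0 0 0 0;0.4 0 0 0 0 0 0;0.4 0 0 0 0 0 0;0.4 -0.015 0 0 0 0 0;0.4 -0.04 0 0 0 0 0;0 -0.06 0 0 0 0 0;0 -0.06 0 0 0 0 0;0 -0.06 0 0 0 0 0;0 -0.05 -0.03 0 0 0 0;0 0 -0.05 0 0 0 0;0 0 -0.05 0 0 0 0;0 0 -0.05 0 0 0 0")

```text
t: 38.83
tcp_pos: [493.2, 132.1, 274.5]
eef_rot: [0.185, 1.569, 0.074]
wrist_force: [0.8, 0.3, 0.4]
width: 85.4
```

Run:
```python
from h import *
go(388.5,-300,260,84)
crop("side",(215,330),"s19",h=50,k=5)
f=snap("top")
p=f["pixels"];cv2.imwrite("pics/d2.png",cv2.resize(np.hstack([p[200:265,100:165],p[125:190,240:305]])[:,:,::-1],None,fx=5,fy=5,interpolation=cv2.INTER_CUBIC))
```

```text
t 38.83 tcp [493.2 132.1 274.5] jaw 83.63 toolx [ 1.5e-03  1.0e-04 -1.0e+00] w 85.4 F [0.8 0.3 0.4] q1,q6 [0.12 0.23]
tool delta mm [  14.3 -441.   -56.1]
rotvec [-0.37  0.09 -0.02] q6 after ~ 0.006534029557092258
axes after: y [0.105 0.995 0.   ] z [ 0.995 -0.105  0.   ] delta in those [  14.5 -440.6  -59. ]
s19 origin 165 280
```

View pics/s19.png

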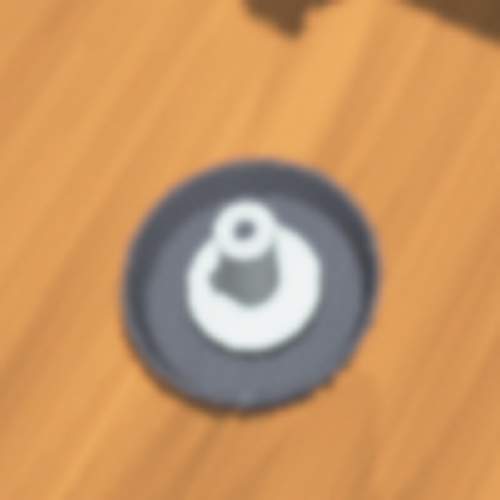

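View pics/d2.png

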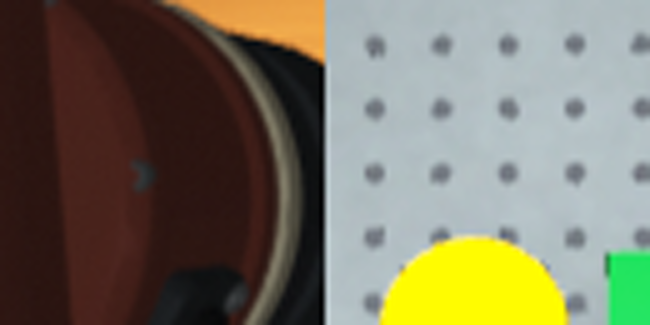

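The plate lies flat and centred in the dish, hub up. Now I fetch the sprayer back from where I released it, (388.3,-299.7).

>>> drive_tool(moves="0 0 -0.04 -0.005 0 0 0;0 0 -0.04 -0.005 0 0 0;0 0 -0.04 -0.005 0 0 0;0 0 -0.04 -0.005 0 0 0;0 0 -0.04 -0.005 0 0 0;0 0 -0.04 -0.005 0 0 0;0 0 -0.04 -0.005 0 0 0;0 0 -0.04 -0.005 0 0 0;0 0 -0.04 -0.005 0 0 0;0 0 -0.04 -0.005 0 0 0;0 0 -0.04 -0.006 0 0 0;0 0.03 0 0 0 0 0")

```text
t: 40.42
tcp_pos: [389.7, -300.8, 245.1]
eef_rot: [-0.743, 1.566, -0.857]
wrist_force: [0.6, 0.6, -0.7]
width: 85.6
```

Run:
```python
from h import *
go(388.3,-299.7,131,84)
```

```text
t 40.42 tcp [ 389.7 -300.8  245.1] jaw 83.44 toolx [ 0.0033 -0.0038 -1.    ] w 85.6 F [ 0.6  0.6 -0.7] q1,q6 [-0.81 -0.69]
tool delta mm [114.1   1.4  -1.9]
rotvec [-0.56  0.21  0.2 ] q6 after ~ 0.0097368409583936
axes after: y [0.105 0.995 0.   ] z [ 0.995 -0.105  0.   ] delta in those [114.1   1.   -1.5]
```

>>> drive_tool(moves="0 0.04 0 0 0 0 0;0 0.04 0 0 0 0 0;0 0.02 0 0 0 0 0;0 0.012 0 0 0 0 0;0 0.001 0 0 0 0 0;0 0 0 0 0 0 0;0.5 0 0 0 0 0 0;0.7 0 0 0 0 0 0;1 0 0 0 0 0 0;1 0 0 0 0 0 0;1 0 0 0 0 0 0")

```text
t: 41.8
tcp_pos: [389.1, -298.0, 130.5]
eef_rot: [-0.951, 1.57, -1.063]
wrist_force: [-0.3, -1.3, 2.2]
width: 29.5
```

Run:
```python
from h import *
go(388.3,-299.7,131,84)
```

```text
t 41.8 tcp [ 389.1 -298.   130.5] jaw 83.59 toolx [ 4.e-04 -7.e-04 -1.e+00] w 29.5 F [-0.3 -1.3  2.2] q1,q6 [-0.8  -0.69]
tool delta mm [-0.5 -1.8 -0.6]
rotvec [-0.41  0.03  0.04] q6 after ~ 0.007069193627958581
axes after: y [0.105 0.995 0.   ] z [ 0.995 -0.105  0.   ] delta in those [-0.5 -1.8 -0.6]
```

>>> drive_tool(moves="1 -0.01 0 0 0 0 0;1 -0.035 0 0 0 0 0;1 -0.045 0 0 0 0 0;1 -0.035 0.02 0.0075 0 0 0;1 0 0.04 0.015 0 0 0;1 0 0.04 0.015 0 0 0;1 0 0.04 0.015 0 0 0;1 0 0.04 0.015 0 0 0;1 0 0.04 0.015 0 0 0;1 0 0.04 0.015 0 0 0;1 0 0.04 0.015 0 0 0;1 0 0.04 0.015 0 0 0")

```text
t: 43.3
tcp_pos: [553.6, 27.6, 255.5]
eef_rot: [2.958, 1.57, 2.846]
wrist_force: [1.0, -1.0, -3.1]
width: 29.3
```

>>> drive_tool(moves="1 0 0.04 0.015 0 0 0;1 0 0.035 0.0145 0 0 0;1 0 0 0 0 0 0;1 0 0 0 0 0 0")

```text
t: 43.8
tcp_pos: [590.6, 97.2, 255.1]
eef_rot: [-2.82, 1.57, -2.932]
wrist_force: [0.1, -1.0, -3.0]
width: 29.8
```

Run:
```python
from h import *
go(592,101.5,205,84)
g=crop("side",(230,180),"s20",h=75,k=3.8)
```

```text
t 43.8 tcp [590.6  97.2 255.1] jaw 83.62 toolx [-1.2e-03 -3.0e-04 -1.0e+00] w 29.8 F [ 0.1 -1.  -3. ] q1,q6 [0.04 0.15]
tool delta mm [50.1  4.5  1. ]
rotvec [-0.38 -0.07  0.02] q6 after ~ 0.006565668009900791
axes after: y [0.105 0.995 0.   ] z [ 0.995 -0.105  0.   ] delta in those [50.1  4.5  0.9]
s20 origin 155 105
```

View pics/s20.png

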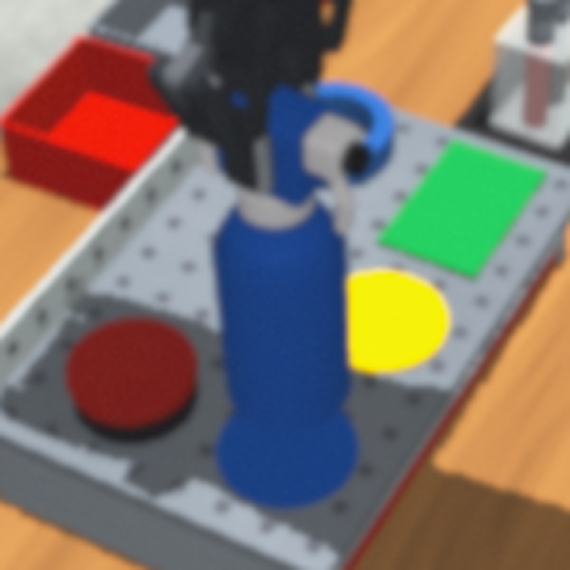

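>>> drive_tool(moves="1 0.02 0.004 0.001 0 0 0;1 0.015 0 0 0 0 0;1 0.007 0 0 0 0 0;1 0 0 0 0 0 0;1 0 0 0 0 0 0")

```text
t: 44.48
tcp_pos: [592.9, 101.1, 213.9]
eef_rot: [0.13, 1.57, 0.018]
wrist_force: [0.5, -0.9, -3.3]
width: 29.7
```

Run:
```python
from h import *
go(592,101.5,205,84)
```

```text
t 44.48 tcp [592.9 101.1 213.9] jaw 83.59 toolx [ 8.e-04  0.e+00 -1.e+00] w 29.7 F [ 0.5 -0.9 -3.3] q1,q6 [0.05 0.16]
tool delta mm [ 8.9  0.3 -1. ]
rotvec [-0.41  0.05 -0.01] q6 after ~ 0.007123067274665235
axes after: y [0.105 0.995 0.   ] z [ 0.995 -0.105  0.   ] delta in those [ 8.9  0.3 -1. ]
```

>>> drive_tool(moves="1 0.004 0 -0.001 0 0 0;1 0.003 0 0 0 0 0;1 0.001 0 0 0 0 0;1 0.001 0 0 0 0 0;1 0 0 0 0 0 0;1 0 0 0 0 0 0")

```text
t: 45.22
tcp_pos: [591.8, 101.3, 204.5]
eef_rot: [0.126, 1.57, 0.014]
wrist_force: [0.0, 0.2, 0.2]
width: 29.4
```

Run:
```python
from h import *
go(592,101.5,205,84)
```

```text
t 45.23 tcp [591.8 101.3 204.5] jaw 83.6 toolx [ 4.e-04  0.e+00 -1.e+00] w 29.4 F [0.  0.2 0.2] q1,q6 [0.05 0.16]
tool delta mm [-0.5  0.2  0.2]
rotvec [-0.4   0.02 -0.  ] q6 after ~ 0.006958157944423549
axes after: y [0.105 0.995 0.   ] z [ 0.995 -0.105  0.   ] delta in those [-0.5  0.2  0.2]
```

It is standing on the coaster: the wrist force went to zero. Release, rise, and move to the bottle.

>>> drive_tool(moves="0.6 0 0 0 0 0 0;0.2 0 0 0 0 0 0;0 0 0 0 0 0 0;0 0 0 0 0 0 0;0 -0.02 0 0 0 0 0;0 -0.04 0 0 0 0 0;0 -0.04 0 0 0 0 0;0 0 -0.045 -0.005 0 0 0;0 0 -0.045 -0.005 0 0 0;0 0 -0.045 -0.005 0 0 0;0 0 -0.045 -0.005 0 0 0;0 0 -0.045 -0.005 0 0 0")

```text
t: 46.72
tcp_pos: [541.3, -120.9, 304.4]
eef_rot: [-0.285, 1.57, -0.396]
wrist_force: [0.4, 0.0, -0.4]
width: 85.2
```

>>> drive_tool(moves="0 0 -0.045 -0.005 0 0 0;0 0 -0.045 -0.005 0 0 0;0 0 -0.045 -0.005 0 0 0;0 0 -0.045 -0.005 0 0 0;0 0 0 0 0 0 0")

```text
t: 47.35
tcp_pos: [500.9, -298.8, 303.8]
eef_rot: [-2.746, 1.57, -2.861]
wrist_force: [0.2, 0.7, -0.3]
width: 85.6
```

Run:
```python
from h import *
go(500.4,-307.1,108,84)
f=snap("top");g=snap("side")
a=cv2.resize(f["pixels"][125:225,175:300],(500,400),interpolation=cv2.INTER_CUBIC)
b=cv2.resize(g["pixels"][110:260,180:290],(293,400),interpolation=cv2.INTER_CUBIC)
cv2.imwrite("pics/s21.png",np.hstack([a,b])[:,:,::-1])
```

```text
t 47.35 tcp [ 500.9 -298.8  303.8] jaw 83.39 toolx [-6.e-04 -2.e-04 -1.e+00] w 85.6 F [ 0.2  0.7 -0.3] q1,q6 [-0.66 -0.55]
tool delta mm [195.8  -8.2   0.6]
rotvec [-0.61 -0.03  0.01] q6 after ~ 0.01064770768883358
axes after: y [0.105 0.995 0.   ] z [ 0.995 -0.105  0.   ] delta in those [195.8  -8.3   0.4]
```

View pics/s21.png

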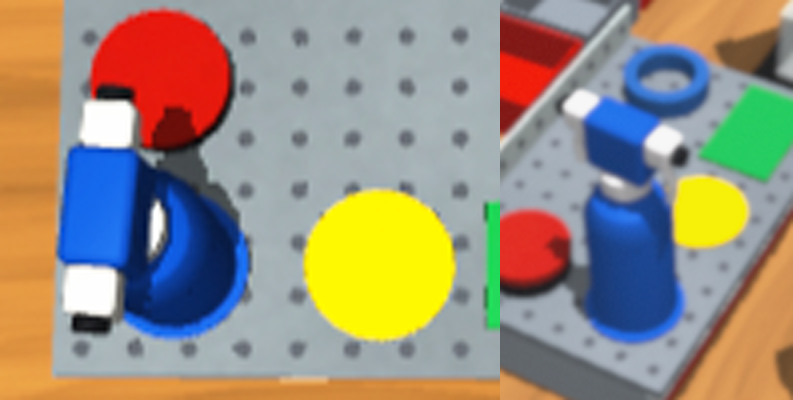

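Run:
```python
from h import *;import pickle
f,g=pickle.load(open("f2.pkl","rb"))
w=onz(f,np.array([[70,147],[142,148],[132,267],[58,262]])/4+[174.6,124.6],278);print(w,w.mean(0))
# side: block top corners in crop scale 2.667
w=onz(g,np.array([[601-500,98],[673-500,122],[657-500,143],[583-500,117]])/2.667+[179.7,109.7],278);print(w,w.mean(0))
```

```text
[[615.05296849 111.62669621]
 [613.54567417  82.4355595 ]
 [565.45303617  86.96290077]
 [568.47919067 116.657142  ]] [590.63271737  99.42057462]
[[611.85153166  90.54939838]
 [556.33630054  90.34121438]
 [556.70008934 112.9546815 ]
 [613.53736164 112.45975986]] [584.6063208  101.57626353]
```

>>> drive_tool(moves="0 0.05 0 0 0 0 0;0 0.05 0 0 0 0 0;0 0.04 0 0 0 0 0;0 0.02 0 0 0 0 0;0 0 0 0 0 0 0;0 0 0 0 0 0 0")

```text
t: 48.2
tcp_pos: [502.7, -295.9, 145.6]
eef_rot: [-0.473, 1.569, -0.584]
wrist_force: [0.5, -0.2, -0.0]
width: 85.4
```

Run:
```python
from h import *
go(500.4,-307.1,107,84)
```

```text
t 48.2 tcp [ 502.7 -295.9  145.6] jaw 83.66 toolx [ 1.3e-03 -9.0e-04 -1.0e+00] w 85.4 F [ 0.5 -0.2 -0. ] q1,q6 [-0.66 -0.55]
tool delta mm [ 38.6 -11.4  -1.1]
rotvec [-0.34  0.08  0.04] q6 after ~ 0.005959213017359651
axes after: y [0.105 0.995 0.   ] z [ 0.995 -0.105  0.   ] delta in those [ 38.6 -11.4  -1.1]
```

>>> drive_tool(moves="0 0 -0.0114 -0.001 0 0 0;0 0 0 0 0 0 0;0 0.02 0 0 0 0 0;0 0.012 0 0 0 0 0;0 0.006 0 0 0 0 0;0 0 0 0 0 0 0;0.5 0 0 0 0 0 0;0.7 0 0 0 0 0 0;1 0 0 0 0 0 0;1 0 0 0 0 0 0;1 0 0 0 0 0 0")

```text
t: 49.58
tcp_pos: [499.8, -307.8, 106.8]
eef_rot: [-0.691, 1.57, -0.803]
wrist_force: [-0.4, -1.6, 5.6]
width: 34.8
```

Run:
```python
from h import *
go(500.4,-307.1,107,84)
```

```text
t 49.58 tcp [ 499.8 -307.8  106.8] jaw 83.59 toolx [ 7.e-04 -7.e-04 -1.e+00] w 34.8 F [-0.4 -1.6  5.6] q1,q6 [-0.68 -0.56]
tool delta mm [-0.2  0.7  0.5]
rotvec [-0.41  0.05  0.04] q6 after ~ 0.007101908844458426
axes after: y [0.105 0.995 0.   ] z [ 0.995 -0.105  0.   ] delta in those [-0.2  0.7  0.5]
```

>>> drive_tool(moves="1 -0.01 0 0 0 0 0;1 -0.035 0 0 0 0 0;1 -0.045 0 0 0 0 0;1 -0.025 0.015 0.007 0 0 0;1 0 0.038 0.0183 0 0 0;1 0 0.038 0.0183 0 0 0;1 0 0.038 0.0183 0 0 0;1 0 0.038 0.0183 0 0 0;1 0 0.038 0.0183 0 0 0;1 0 0.038 0.0183 0 0 0;1 0 0.038 0.0183 0 0 0;1 0 0.038 0.0183 0 0 0")

```text
t: 51.08
tcp_pos: [687.5, -6.0, 221.0]
eef_rot: [3.062, 1.569, 2.95]
wrist_force: [0.4, 0.4, -3.5]
width: 34.8
```

>>> drive_tool(moves="1 0 0 0 0 0 0;1 0.02 0 0 0 0 0;1 0 0 0 0 0 0;1 0 0 0 0 0 0")

```text
t: 51.58
tcp_pos: [687.3, -8.0, 201.9]
eef_rot: [-2.964, 1.571, -3.077]
wrist_force: [2.0, -0.4, -4.3]
width: 34.5
```

Run:
```python
from h import *
go(588,-8.2,181,84)
```

```text
t 51.58 tcp [687.3  -8.  201.9] jaw 83.57 toolx [-1.e-04 -0.e+00 -1.e+00] w 34.5 F [ 2.  -0.4 -4.3] q1,q6 [-0.12 -0.01]
tool delta mm [ 20.9 -11.4 -98.6]
rotvec [-0.43 -0.01  0.  ] q6 after ~ 0.007549906234922362
axes after: y [0.105 0.995 0.   ] z [ 0.995 -0.105  0.   ] delta in those [ 20.9 -10.6 -98.7]
```

I had the x distance wrong by 100 mm, so the bottle is over empty deck behind its coaster (nothing touched). Bring it back.

>>> drive_tool(moves="1 0 0 -0.015 0 0 0;1 0 -0.004 -0.03 0 0 0;1 0 -0.004 -0.03 0 0 0;1 0 -0.0034 -0.0236 0 0 0;1 0 0 0 0 0 0;1 0.01 0 0 0 0 0;1 0 0 0 0 0 0;1 0 0 0 0 0 0")

```text
t: 52.58
tcp_pos: [588.6, -7.8, 190.9]
eef_rot: [3.054, 1.57, 2.942]
wrist_force: [-0.5, 0.4, -4.5]
width: 34.5
```

Run:
```python
from h import *
go(588,-8.2,181,84)
```

```text
t 52.58 tcp [588.6  -7.8 190.9] jaw 83.6 toolx [-5.e-04  1.e-04 -1.e+00] w 34.5 F [-0.5  0.4 -4.5] q1,q6 [-0.14 -0.03]
tool delta mm [ 9.9 -0.4 -0.5]
rotvec [-0.4  -0.03 -0.  ] q6 after ~ 0.006913026455474958
axes after: y [0.105 0.995 0.   ] z [ 0.995 -0.105  0.   ] delta in those [ 9.9 -0.4 -0.5]
```

>>> drive_tool(moves="1 0.005 0 -0.0005 0 0 0;1 0.003 0 0 0 0 0;1 0.001 0 0 0 0 0;1 0.001 0 0 0 0 0;1 0 0 0 0 0 0;1 0 0 0 0 0 0")

```text
t: 53.32
tcp_pos: [587.9, -7.7, 181.4]
eef_rot: [0.04, 1.571, -0.072]
wrist_force: [-0.1, -0.2, -3.0]
width: 34.9
```

Run:
```python
from h import *
go(588,-8.2,181,84)
crop("side",(250,160),"s22",h=60,k=4.5)
```

```text
t 53.33 tcp [587.9  -7.7 181.4] jaw 83.6 toolx [ 2.e-04 -0.e+00 -1.e+00] w 34.9 F [-0.1 -0.2 -3. ] q1,q6 [-0.14 -0.03]
tool delta mm [ 0.4 -0.4  0.2]
rotvec [-0.4   0.01 -0.  ] q6 after ~ 0.006937772798038474
axes after: y [0.105 0.995 0.   ] z [ 0.995 -0.105  0.   ] delta in those [ 0.4 -0.4  0.2]
s22 origin 190 100
```

View pics/s22.png

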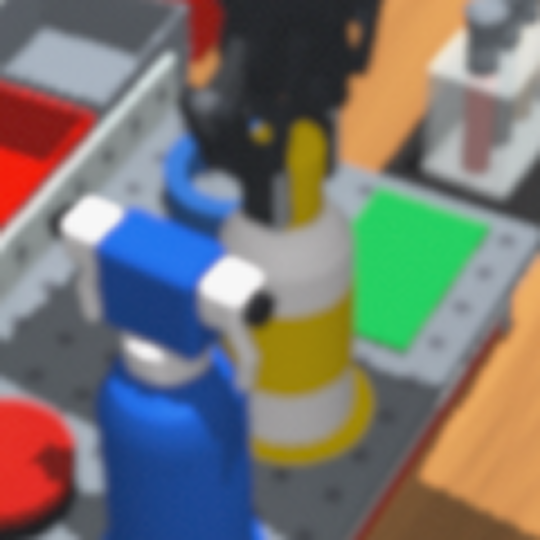

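>>> drive_tool(moves="1 0.001 0 0 0 0 0;1 0 0 0 0 0 0;1 0 0 0 0 0 0")

```text
t: 53.75
tcp_pos: [588.1, -7.8, 180.9]
eef_rot: [-0.079, 1.57, -0.19]
wrist_force: [-1.7, 0.5, 3.7]
width: 35.0
```

>>> drive_tool(moves="0.6 0 0 0 0 0 0;0.2 0 0 0 0 0 0;0 0 0 0 0 0 0;0 0 0 0 0 0 0;0 -0.02 0 0 0 0 0;0 -0.05 0 0 0 0 0;0 -0.05 0 0 0 0 0;0 0 -0.03 0 9.8 0 0;0 0 0 0 9.8 0 0;0 0 0 0 9.8 0 0;0 0 0 0 9.8 0 0;0 0 0 0 9.8 0 0")

```text
t: 55.25
tcp_pos: [584.4, -37.6, 300.2]
eef_rot: [-2.651, 1.571, 2.66]
wrist_force: [-0.5, -0.3, -0.5]
width: 85.6
```

Run:
```python
from h import *
go(600.6,-311.2,200,-4.8)
```

```text
t 55.25 tcp [584.4 -37.6 300.2] jaw 34.28 toolx [-1.e-04  1.e-04 -1.e+00] w 85.6 F [-0.5 -0.3 -0.5] q1,q6 [-0.19  0.78]
tool delta mm [ 100.2 -140.8  235.2]
rotvec [ 3.908e+01 -1.000e-02  1.000e-02] q6 after ~ -0.6820326506614316
axes after: y [ 0.996 -0.084  0.   ] z [-0.084 -0.996 -0.   ] delta in those [100.2  39.  271.3]
```

>>> drive_tool(moves="0 0 0 0 9.77 0 0;0 0 0 0 9.77 0 0;0 0 0 0 9.77 0 0;0 0 0 0 9.77 0 0;0 0 0.0065 0.045 0 0 0;0 0 0.0065 0.045 0 0 0;0 0 0.0065 0.045 0 0 0;0 0 0.0065 0.045 0 0 0;0 0.03 0.0065 0.045 0 0 0;0 0.03 0.0065 0.045 0 0 0;0 0 0 0 0 0 0;0 0 0 0 0 0 0")

```text
t: 56.75
tcp_pos: [602.2, -309.5, 240.4]
eef_rot: [-2.875, 1.57, 1.759]
wrist_force: [0.6, 0.2, 1.5]
width: 85.5
```

Run:
```python
from h import *
go(600.6,-311.2,32,-4.8)
f=snap("top");g=snap("side")
a=cv2.resize(f["pixels"][125:225,180:300],(480,400),interpolation=cv2.INTER_CUBIC)
b=cv2.resize(g["pixels"][100:260,180:300],(300,400),interpolation=cv2.INTER_CUBIC)
cv2.imwrite("pics/s23.png",np.hstack([a,b])[:,:,::-1])
```

```text
t 56.75 tcp [ 602.2 -309.5  240.4] jaw -4.5 toolx [-1.e-04  4.e-04 -1.e+00] w 85.5 F [0.6 0.2 1.5] q1,q6 [-0.58  1.07]
tool delta mm [208.4  -1.5   1.9]
rotvec [ 0.3  -0.02  0.01] q6 after ~ -0.0053199861860595745
axes after: y [ 0.996 -0.084  0.   ] z [-0.084 -0.996 -0.   ] delta in those [208.4  -1.5   1.8]
```

View pics/s23.png

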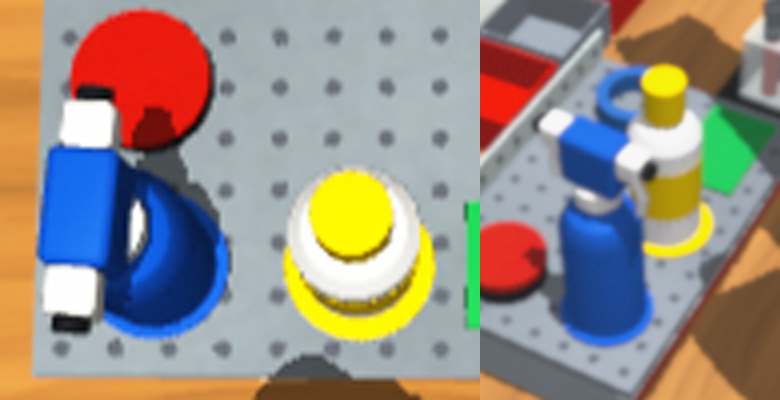

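The sprayer and bottle stand on their coasters. Now the stand.

>>> drive_tool(moves="0 0.05 -0.0015 0.0018 0.3 0 0;0 0.05 0 0 0 0 0;0 0.05 0 0 0 0 0;0 0.03 0 0 0 0 0;0 0.015 0 0 0 0 0;0 0 0 0 0 0 0;0 0 0 0 0 0 0")

```text
t: 57.72
tcp_pos: [601.8, -311.9, 47.2]
eef_rot: [1.067, 1.568, -0.587]
wrist_force: [-0.3, -0.9, 0.3]
width: 85.1
```

Run:
```python
from h import *
go(600.6,-311.2,32,-4.8)
```

```text
t 57.73 tcp [ 601.8 -311.9   47.2] jaw -4.76 toolx [ 0.0023 -0.0015 -1.    ] w 85.1 F [-0.3 -0.9  0.3] q1,q6 [-0.59  1.07]
tool delta mm [15.2 -1.3 -0.6]
rotvec [ 0.04  0.08 -0.14] q6 after ~ -0.000722938725889027
axes after: y [ 0.996 -0.084  0.   ] z [-0.084 -0.996 -0.   ] delta in those [15.2 -1.2 -0.6]
```

>>> drive_tool(moves="0 0.008 -0.001 -0.0006 0 0 0;0 0.005 0 0 0 0 0;0 0.002 0 0 0 0 0;0 0 0 0 0 0 0;0.3 0 0 0 0 0 0;0.5 0 0 0 0 0 0;0.8 0 0 0 0 0 0;1 0 0 0 0 0 0;1 0 0 0 0 0 0;1 0 0 0 0 0 0")

```text
t: 58.98
tcp_pos: [600.2, -311.0, 30.8]
eef_rot: [1.177, 1.57, -0.477]
wrist_force: [2.1, -0.0, 5.5]
width: 53.2
```

>>> drive_tool(moves="1 -0.01 0 0 0 0 0;1 -0.03 0 0 0 0 0;1 -0.04 0 0 0 0 0;1 -0.04 0 0 0 0 0;1 -0.02 0 0 0 0 0;1 0 0 0 0 0 0;1 0 0 0 0 0 0")

```text
t: 59.85
tcp_pos: [598.7, -310.2, 168.7]
eef_rot: [-2.042, 1.568, 2.587]
wrist_force: [-0.2, 0.7, -3.9]
width: 53.0
```

Run:
```python
from h import *
go(584.0,-118,170,-1.9)
g=crop("side",(310,95),"s24",h=60,k=4.5);f=crop("top",(400,175),"s25",h=50,k=5)
```

```text
t 59.85 tcp [ 598.7 -310.2  168.7] jaw -4.78 toolx [-0.0023  0.0014 -1.    ] w 53.0 F [-0.2  0.7 -3.9] q1,q6 [-0.59  1.07]
tool delta mm [  -1.   -30.7 -190.3]
rotvec [-2.88 -0.07  0.14] q6 after ~ 0.05031106663029711
axes after: y [ 0.999 -0.033  0.   ] z [-0.033 -0.999 -0.   ] delta in those [  -1.3  -21.1 -191.6]
s24 origin 250 35
s25 origin 350 125
```

View pics/s24.png

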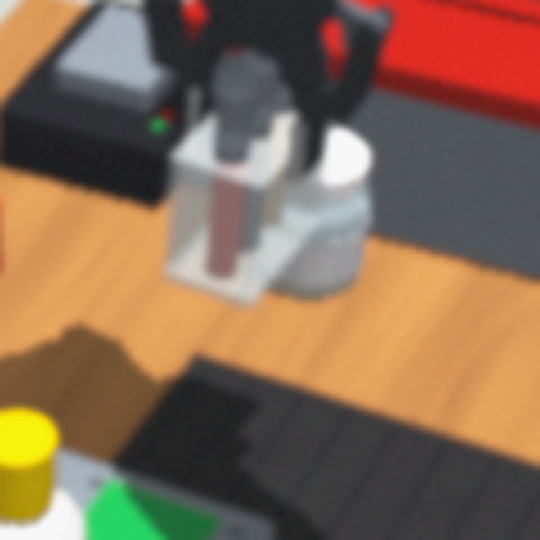

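>>> drive_tool(moves="1 0 0 0 -2.85 0 0;1 0 -0.0022 -0.02 0 0 0;1 0 -0.0037 -0.034 0 0 0;1 0 -0.0037 -0.034 0 0 0;1 0 -0.0037 -0.034 0 0 0;1 0 -0.0037 -0.034 0 0 0;1 0 -0.0022 -0.02 0 0 0;1 0 -0.0018 -0.016 0 0 0;1 0.02 0 0 0 0 0;1 0.02 0 0 0 0 0;1 0 0 0 0 0 0;1 0 0 0 0 0 0")

```text
t: 61.45
tcp_pos: [585.5, -118.6, 130.9]
eef_rot: [1.107, 1.57, -0.498]
wrist_force: [0.5, -0.2, -3.1]
width: 53.2
```

Run:
```python
from h import *
go(584.0,-117.4,105,-1.95)
g=crop("side",(280,125),"s26",h=60,k=4.5)
```

```text
t 61.45 tcp [ 585.5 -118.6  130.9] jaw -1.95 toolx [ 6.e-04 -3.e-04 -1.e+00] w 53.2 F [ 0.5 -0.2 -3.1] q1,q6 [-0.32  1.28]
tool delta mm [25.9 -1.6 -1.1]
rotvec [-0.    0.02 -0.03] q6 after ~ 5.70329194153954e-05
axes after: y [ 0.999 -0.034  0.   ] z [-0.034 -0.999 -0.   ] delta in those [25.9 -1.6 -1.1]
s26 origin 220 65
```

View pics/s26.png

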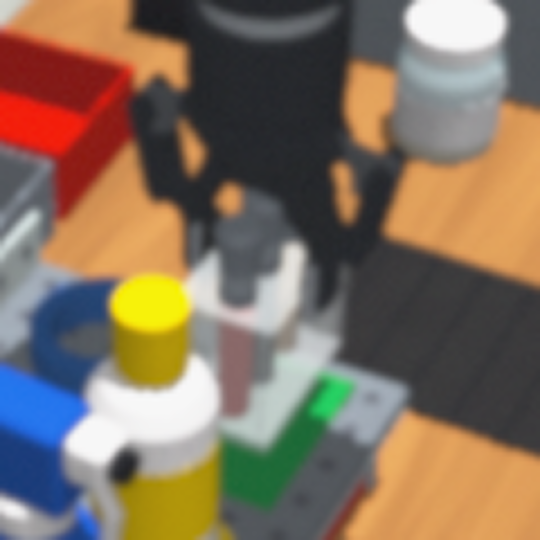

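>>> drive_tool(moves="1 0.01 -0.0012 -0.001 0 0 0;1 0.008 0 0 0 0 0;1 0.004 0 0 0 0 0;1 0.002 0 0 0 0 0;1 0 0 0 0 0 0;1 0 0 0 0 0 0")

```text
t: 62.25
tcp_pos: [584.2, -117.2, 106.5]
eef_rot: [1.17, 1.57, -0.435]
wrist_force: [-0.6, -0.2, -2.6]
width: 53.3
```

Run:
```python
from h import *
go(584.0,-117.4,105,-1.95)
```

```text
t 62.25 tcp [ 584.2 -117.2  106.5] jaw -1.93 toolx [ 4.e-04 -2.e-04 -1.e+00] w 53.3 F [-0.6 -0.2 -2.6] q1,q6 [-0.32  1.28]
tool delta mm [ 1.5 -0.1  0.2]
rotvec [ 0.02  0.01 -0.02] q6 after ~ -0.0003433501447507417
axes after: y [ 0.999 -0.034  0.   ] z [-0.034 -0.999 -0.   ] delta in those [ 1.5 -0.1  0.2]
```

>>> drive_tool(moves="1 0.001 0 0 0 0 0;1 0.001 0 0 0 0 0;1 0 0 0 0 0 0;1 0 0 0 0 0 0")

```text
t: 62.75
tcp_pos: [584.2, -117.2, 104.7]
eef_rot: [1.347, 1.57, -0.257]
wrist_force: [-0.7, 1.5, 4.0]
width: 53.2
```

Contact. Release and back away, up and toward the start side.

>>> drive_tool(moves="0.6 0 0 0 0 0 0;0.2 0 0 0 0 0 0;0 0 0 0 0 0 0;0 0 0 0 0 0 0;0 -0.02 0 0 0 0 0;0 -0.05 0 0 0 0 0;0 -0.05 0 0 0 0 0;0 -0.05 0 0 0 0 0;0 0 -0.03 0.045 0 0 0;0 0 -0.03 0.045 0 0 0;0 0 -0.03 0.045 0 0 0;0 0 -0.03 0.045 0 0 0")

```text
t: 64.25
tcp_pos: [456.9, -294.2, 274.4]
eef_rot: [0.853, 1.57, -0.751]
wrist_force: [0.5, -0.5, 0.2]
width: 85.5
```

>>> drive_tool(moves="0 0 -0.03 0.045 0 0 0;0 0 -0.03 0.045 0 0 0;0 0 -0.03 0.045 0 0 0;0 0 0 0 0 0 0;0 0 0 0 0 0 0")

```text
t: 64.88
tcp_pos: [363.5, -424.6, 274.2]
eef_rot: [3.013, 1.57, 1.408]
wrist_force: [0.5, -0.6, -0.4]
width: 85.4
```

Run:
```python
from h import *
f=snap("top","t9");g=snap("side","sd9");import pickle;pickle.dump((f,g),open("f9.pkl","wb"))
p=f["pixels"]
cv2.imwrite("pics/e1.png",cv2.resize(p[125:225,180:360,::-1],None,fx=4.4,fy=4.4,interpolation=cv2.INTER_CUBIC))
p=g["pixels"];cv2.imwrite("pics/e2.png",cv2.resize(p[90:250,165:320,::-1],None,fx=3.7,fy=3.7,interpolation=cv2.INTER_CUBIC))
print(observe()["t"],observe()["tcp_pos"])
```

```text
64.975 [ 364.15969193 -423.99304613  274.36662736]
```

View pics/e1.png

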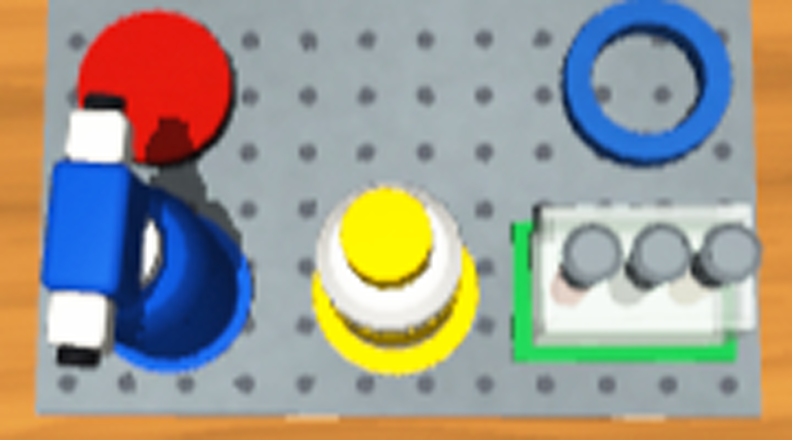

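View pics/e2.png

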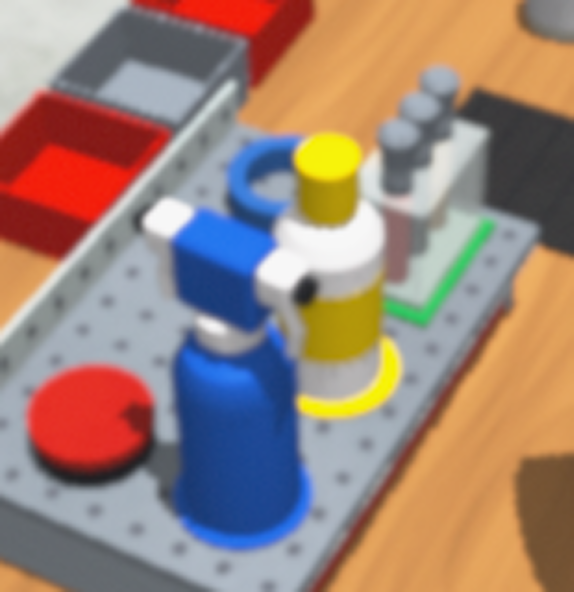

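Run:
```python
from h import *;import pickle
f,g=pickle.load(open("f9.pkl","rb"))
E1=lambda *p:np.array(p)/4.4+[179.6,124.6]
E2=lambda *p:np.array(p)/3.7+[164.6,89.6]
print("brush top",onz(f,E1([591,248],[660,249],[731,250]),204).round(1).tolist())
print("brush side",onz(g,E2([400,134],[420,108],[440,81]),204).round(1).tolist())
print("stand base corners BL..BR (z78)",onz(f,E1([535,347],[725,346]),79).round(1).tolist(),"green",onz(f,E1([514,361],[737,361]),78).round(1).tolist())
m=mask(f,(22,150,150),(35,255,255)); 
for b in blobs(m): print(b[:3], onz(f,[b[1]],246).round(1))
print("cap",onz(f,E1([386,236]),246),onz(g,E2([328,157]),246))
print("block",onz(f,E1([57,160],[131,163],[117,292],[43,285]),278).mean(0),onz(g,E2([189,210],[277,246],[259,268],[173,235]),278).mean(0))
m=mask(f,(0,150,60),(8,255,255));print([(b[0],b[1]) for b in blobs(m)])
print("wax",onz(f,E1([157,88]),103))
# sprayer base/coaster crescents, larger views
p=f["pixels"];q=g["pixels"]
a=cv2.resize(p[165:215,185:245],(480,400),interpolation=cv2.INTER_CUBIC);b=cv2.resize(q[195:245,205:255],(300,300),interpolation=cv2.INTER_CUBIC)
b=cv2.copyMakeBorder(b,0,100,0,0,cv2.BORDER_CONSTANT)
cv2.imwrite("pics/e3.png",np.hstack([a,b])[:,:,::-1])
```

```text
brush top [[587.1, -90.1], [585.7, -117.9], [584.3, -146.3]]
brush side [[581.1, -86.9], [580.4, -113.5], [580.1, -141.8]]
stand base corners BL..BR (z78) [[558.5, -74.6], [556.0, -165.0]] green [[552.2, -64.4], [548.7, -170.5]]
(np.int32(349), [267.3, 178.1], [257, 168, 21, 22]) [[588.5  -8.1]]
(np.int32(320), [271.2, 199.4], [251, 181, 38, 29]) [[552.4 -13.4]]
cap [[588.28722914  -8.12322659]] [[587.65542795  -6.98680839]]
block [591.24012479  99.98195699] [589.18813486 102.94530815]
[(np.int32(2782), [419.2, 72.0]), (np.int32(2563), [318.5, 76.5]), (np.int32(834), [216.2, 143.2]), (np.int32(518), [228.8, 294.4])]
wax [[686.80421818 102.18172046]]
```

View pics/e3.png

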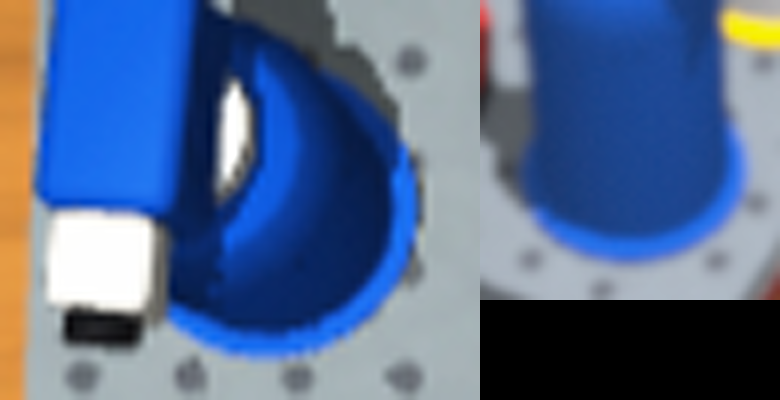

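View pics/t9.png

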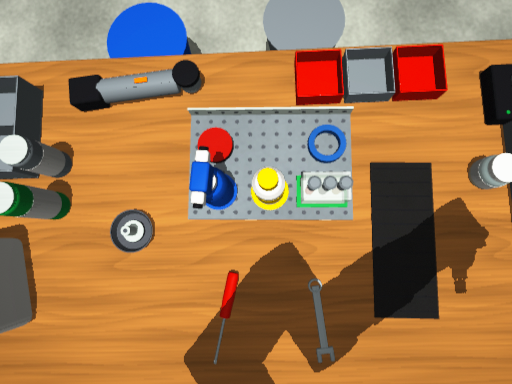

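```bash
python3 -c "
from station import *
print(close_job())"
```

```text
the job is handed in; nothing more can be done
None
```

The job is handed in, at about 65 s of the 141 s allowed. I cleared the stand, bottle and sprayer upright onto the mat, then laid the pad plate in the dish. Last I put the sprayer, bottle and stand back on their coasters. `close_job` gives no verdict, so the results below are my own camera checks.

**Last checks, from both cameras with the arm clear:**

| Item | Measured | Target | Notes |
|---|---|---|---|
| Bottle | (588, -8) | (587.6, -8.4) | within about 1.5 mm |
| Sprayer | (590 ± 1, 101.5 ± 1.5) | (591.2, 101.8) | even coaster ring visible around its base |
| Stand | (585.7, -117.9) in the top view | (584.0, -118.0) | yaw -1.6° to -2.9° against the coaster's -1.9° |
| Plate | flat, disc down, centred in the dish | dish centre | by eye in the side view |
| Wax tin | same place as at the start | unmoved | within about 1 mm |

**Checks that disagreed:** the side view puts the stand at (580.4, -113.5) with yaw about -1°. I picked those points by hand and trust the top view more. The stand's base edge in the top view also suggests it sits about 2 mm toward -y.

**What went wrong on the way:**
- **First stand grip:** the real fingertips are about 31 mm above the reported TCP. My first grip therefore closed on a brush head above the box. I released it without lifting, worked out the offset from the images, and re-gripped on the walls.
- **Bottle return:** I miscalculated one carry by 100 mm, and the bottle passed over empty deck behind its coaster before I brought it back. It touched nothing.

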